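Close the reagent tray

TASK

Close the low grey reagent tray: pick up its loose cover by the bar handle, hold it at an angle to enter its tongue into the groove under the tray's lip, then lower the other edge, without letting it drop, until the cover lies flat in the opening. Then slide the tray's keeper plate by its knob all the way over the cover's edge and let go. Leave the other things on the bench where they are.

Things in the scene. Friction and masses are not known exactly. Their poses are not given: they have to be found in the camera images.
- tray: Fixed grey metal reagent tray with small vials, x -94 to +122, y -80 to +80 mm, 68 high. Origin on the bench under the centre of its opening; z up, x from grooved side to keeper side. Opening x -66 to +66, y -68 to +68; walls 64 mm high round its +x and y sides. A seated cover's underside lies 48 mm up on end ledges, all axes parallel to the tray's.
- tray_lip (a point): Middle of the lower front edge of the lip on the tray's -x side, at x -66, y 0, z 60 mm in the tray's frame. Under the lip (its top 68 mm up) is the groove: a slot as wide as the opening, its floor 48 mm up, 12 mm high, running from this mouth 20 mm in -x to a back wall at x -86. Before the mouth the floor goes on as a ledge, to x -46.
- cover_handle (a point): Centre of the loose cover's bar handle, the point to grip; bar 12 mm thick (x), 80 long (y), 14 high, posts at its ends. Cover: grey plate 126 (x) x 128 x 16 mm, about 0.32 kg, underside 45 mm below this point, which is at its middle; z out of its upper face, x away from its tongue. Starts flat on the bench, handle up. Seated: tray x 0 (+-3 play), y 0 (+-4), z 93 mm.
- cover_tongue (a point): Middle of the end of the cover's tongue, a strip along the plate's -x edge, 16 mm long, 110 wide, 5 thick, level with the plate's underside; this point is at x -79 from the handle and 2.5 mm above the underside. Axes as the handle's. All of the tongue fits the slot only below about 22 degrees of slope. Plate and tongue are longer than the opening: it cannot go in flat.
- keeper_knob (a point): Centre of the keeper's knob, an upright black cylinder 22 mm in diameter, 30 high. It stands on a steel plate 45 x 50 x 8 mm that slides on the tray's +x rim; the plate's underside is 66 mm above the bench, its front edge 33 mm ahead (-x) of the knob. Knob at x 106 (open) to 82 (closed), y 0, z 89 mm in the tray's frame.
- keeper (a joint): Slide of the keeper: 0 m = fully open (clear of the opening), 0.024 m = fully closed over the cover's edge; it moves along the tray's -x, needs about 3 N and stays where it is left. Starts within 4 mm of open.
Not all that is in view belongs to the job. Leave any brown look-alike of the part that bears cover_handle alone.

How it is judged:
By the outcome, as a careful person would: the job done as asked, in the order asked, and still so for the second after the job is handed in, with the robot touching nothing.
It also fails if it takes over 58 s, if anything falls off the work surface, if the arm or the gripper's body presses on something with over 40 N, if the wrist force passes 120 N, or if a joint passes its speed limit or range.

ROBOT

A 7-joint arm with a two-finger parallel gripper is mounted at the origin on the work surface. World frame = base frame: x ahead of the robot, y to its left, z up, the work surface at z = 0. Lengths are in m, angles in rad, forces in N, time in s.
With the tool pointing down it reaches from about 0.4 to 0.85 m from the base axis. Payload 10.4 kg.
Tool frame: the origin (TCP) lies midway between the tips of the shut fingers; the grasp point (between the pads) lies 19 mm behind it; y points along the fingers, x is the direction in which the jaws open and shut, and the axes are right-handed (so a half turn about y gives the same grasp; the last joint's range is limited). The gripper opens to 87 mm and grips with 3 to 60 N. Pads are 19 mm wide; open, the fingers measure 117 mm over their backs; the gripper's body (75 mm by 190 mm) begins 51 mm behind the grasp point.
Start: joints at [-1.186, 0.332, -0.065, 1.46, 0.022, 1.35, -0.088], TCP at [0.248, 0.574, 0.19] pointing down, gripper open.
Joint ranges: [-2.6, 2.6], [-0.5, 2.12], [-1.47, 1.34], [0.16, 2.42], [-1.27, 4.41], [0.06, 2.06], [-2.6, 2.6]. Speed limits (rad/s): [2.22, 2.22, 2.79, 2.79, 3.14, 3.14, 3.14].

INTERFACE

Orientations are given as a unit quaternion [x, y, z, w].
In Python, from bench import r gives the robot as it stands. The module is installed in compiled form; this text tells all that it offers.
- The arm moves only by the tool arm_command, never from a script. Its argument "deltas" is one flat list of numbers, 6 for each row, row after row: the shift along the tool's x, y, z in m, then the turn, a rotation vector about the tool's x, y, z in degrees. In form: [tx, ty, tz, ax, ay, az, tx, ty, tz, ax, ay, az, ...]. A call has 1 to 8 rows; each row is the pose to reach, as a shift and turn from the pose commanded when the call began, along the tool's axes at that moment; what a row does not reach only later rows make up. A row lasts 1/8 s, in which the tool goes at most 62.5 mm and 10.7 degrees, less where a joint would pass 70% of its speed; a pose out of reach is approached as far as the arm can. A call with a gripper value outside its range is refused whole. "hand" is the opening, from 0 (shut) to 1 (fully open), set as the call begins (left out, the last holds). The fingers move at their own pace and stop on an object; "grip_force" is the grip in N (left out, the last holds). Time passes only in rows, so rows that repeat a pose let the fingers close. It gives the time, the measured TCP pose, the force and the opening at its end, in the units of the state.
- r.read_state(): the state, without advancing time (a new reading comes with each control period).
- r.camera(name): name is "scene" or "top" or "wrist"; returns a dict with "image" (384x512x3 uint8, red, green, blue), "intrinsics" (3x3 intrinsics, pixels), "world_from_camera" (4x4, takes a point from camera to world coordinates); the wrist camera has in their place "hand_eye" (4x4, takes a point from camera to tool coordinates, whose origin is the TCP and whose axes are the tool frame's). Camera axes: x right, y down, z forward; pixel columns grow to the right and rows downward; lengths in m; the calibration is good to about 2 mm. A picture is of the moment at which its call begins: read the wrist's pose just before it. There is no depth.
- r.close_job(): hands the job in, once; it reports no verdict.
Trained networks look in a picture, given as the dict that the camera call returned (one of the last four; its "shot" number tells which), for a name from the list of things; names that differ only in an ending like _2 or _b are one class to them, and where a whole thing is asked for, a point or a joint stands for the part that bears it (a point fixed in the world has none). Each returns a list of dicts, best first, with "conf" (0 to 1); they miss things now and then, are a little off and sometimes report something else, mostly with a low value. They report only what shows in the picture. A call takes as long as a camera call. They do not tell look-alikes from the thing itself.
- r.boxes_of(picture, query): "centre" ([row, column] in pixels, amid what is visible of it).
- r.regions_of(picture, query): "region" (384x512 bool, what is visible of it) and "centre" ([row, column] in pixels, amid what is visible of it).
The state is a dict: "time": time; "joint_positions": joint angles; "joint_vel": joint speeds; "joint_torque": joint torques, N m; "ee_pos": TCP position; "eef_rot": TCP orientation; "ft_force": force on the tool from outside, world axes, zero at the start; "torque": the same for the moment, N m; "width": finger opening in m.
Only numpy, scipy, OpenCV 4.12 (cv2) and the standard library are available. Lean on these libraries where they do the work, as an engineer would, in place of code of your own. Each camera call takes 0.05 s, during which the arm holds its last target.

## Working session

There is one attempt and no reset: what is moved stays moved. The work goes in short steps, Python scripts to look and compute and a tool call to move; the robot and the scene stay as the last step left them, time stands still between calls to the robot, and variables do not carry over. Pictures are saved under pics/ and viewed, and the job is handed in when it is done.

Besides the shell and the picture viewer there is one more tool, called after "Emit:" by a JSON object that holds its "method" and its "body", one argument or row to a line. arm_command: Moves the arm, as the interface text tells. Its arguments: {"type":"object","properties":{"deltas":{"type":"array","items":{"type":"number"}},"hand":{"type":"number"},"grip_force":{"type":"number"}},"required":["deltas"]}

```bash
mkdir -p pics; ls; python3 - <<'E'
from bench import r
import cv2, numpy as np
s=r.read_state(); print(s)
for n in ["scene","top","wrist"]:
    p=r.camera(n); cv2.imwrite(f"pics/{n}0.png",p["image"][:,:,::-1])
    print(n,p["shot"],np.round(p["intrinsics"],1).tolist(),np.round(p.get("world_from_camera",p.get("hand_eye")),3).tolist())
    for q in ["tray","tray_lip","cover_handle","cover_tongue","keeper_knob","keeper"]:
        print(q,[(np.round(d["centre"],1).tolist(),round(d["conf"],2)) for d in r.boxes_of(p,q)])
E
```

```text
pics
{'time': 0.0, 'joint_positions': array([-1.1855856 ,  0.33288268, -0.06471972,  1.46094171,  0.02159095,
        1.34990009, -0.08848032]), 'joint_vel': array([ 4.04601557e-04,  4.99583301e-04, -3.52998228e-05,  1.84302799e-03,
        6.13718998e-05, -3.81719682e-05, -1.39100587e-03]), 'joint_torque': array([ 1.46169510e-03, -6.23246670e+01,  2.56441272e-02, -3.89892018e+01,
       -6.12195069e-02,  3.96309828e-02,  9.43601276e-05]), 'ee_pos': array([0.2476955 , 0.57334639, 0.18894709]), 'eef_rot': array([ 0.59117197,  0.38799659, -0.38882498, -0.59058402]), 'ft_force': array([ 0.02411794,  0.69269841, -1.06018026]), 'torque': array([0.00916057, 0.003387  , 0.02386113]), 'width': 0.08689525035792102}
scene 1 [[401.2, 0.0, 249.6], [0.0, 401.2, 189.9], [0.0, 0.0, 1.0]] [[0.076, 0.784, -0.616, 1.12], [0.997, -0.064, 0.042, -0.024], [-0.006, -0.617, -0.787, 0.884], [0.0, 0.0, 0.0, 1.0]]
tray [([211.4, 156.8], 0.63)]
tray_lip [([213.3, 156.0], 0.93)]
cover_handle [([215.4, 321.2], 0.75)]
cover_tongue [([212.3, 324.3], 0.89), ([149.9, 334.8], 0.89)]
keeper_knob [([232.4, 159.1], 0.73)]
keeper [([225.0, 158.3], 0.64)]
top 2 [[431.0, 0.0, 256.8], [0.0, 431.0, 190.3], [0.0, 0.0, 1.0]] [[0.029, -0.989, 0.146, 0.35], [-1.0, -0.027, 0.016, 0.018], [-0.012, -0.146, -0.989, 1.039], [0.0, 0.0, 0.0, 1.0]]
tray [([188.9, 366.9], 0.62)]
tray_lip [([190.3, 366.1], 0.94)]
cover_handle [([272.1, 145.9], 0.96), ([180.0, 181.9], 0.61)]
cover_tongue [([177.8, 188.0], 0.82), ([275.9, 139.9], 0.56)]
keeper_knob [([157.1, 365.6], 0.96)]
keeper [([157.4, 360.7], 0.6)]
wrist 3 [[270.8, 0.0, 252.5], [0.0, 270.8, 194.5], [0.0, 0.0, 1.0]] [[1.0, -0.001, -0.0, -0.0], [0.0, -0.294, 0.956, -0.195], [-0.001, -0.956, -0.294, 0.082], [0.0, 0.0, 0.0, 1.0]]
tray []
tray_lip []
cover_handle [([235.3, 120.9], 0.71)]
cover_tongue [([237.0, 120.8], 0.77)]
keeper_knob []
keeper []
```

View pics/scene0.png

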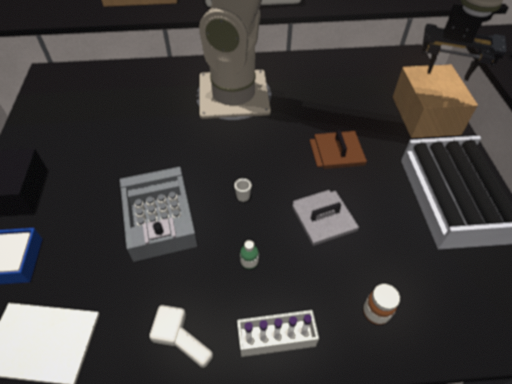

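View pics/top0.png

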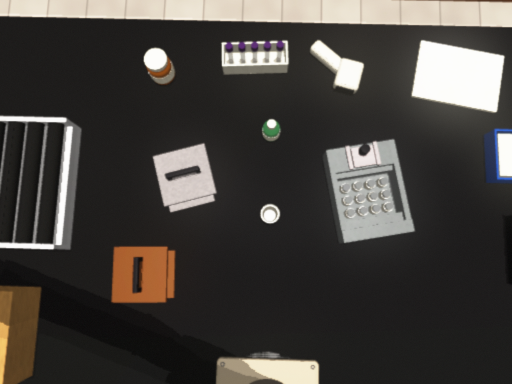

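View pics/wrist0.png

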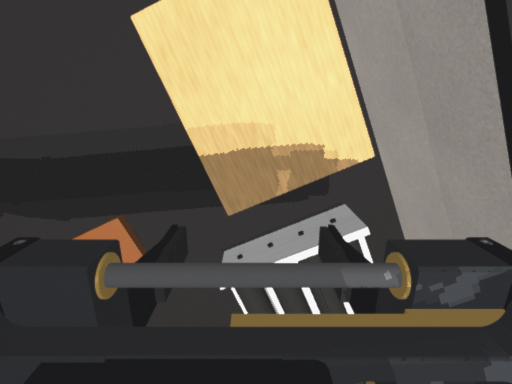

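```bash
python3 - <<'E'
import cv2
im=cv2.imread("pics/top0.png")
a=cv2.resize(im[125:260,310:430],None,fx=5,fy=5,interpolation=cv2.INTER_CUBIC)[:600]
b=cv2.resize(im[130:230,140:240],None,fx=6,fy=6,interpolation=cv2.INTER_CUBIC)
cv2.imwrite("pics/c_tray.png",a);cv2.imwrite("pics/c_cover.png",b)
im=cv2.imread("pics/scene0.png")
b=cv2.resize(im[160:265,110:210],None,fx=5,fy=5,interpolation=cv2.INTER_CUBIC)
cv2.imwrite("pics/c_tray_s.png",b)
b=cv2.resize(im[180:250,280:370],None,fx=7,fy=7,interpolation=cv2.INTER_CUBIC)
cv2.imwrite("pics/c_cover_s.png",b)
E
```

```text
(no output)
```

View pics/c_tray.png

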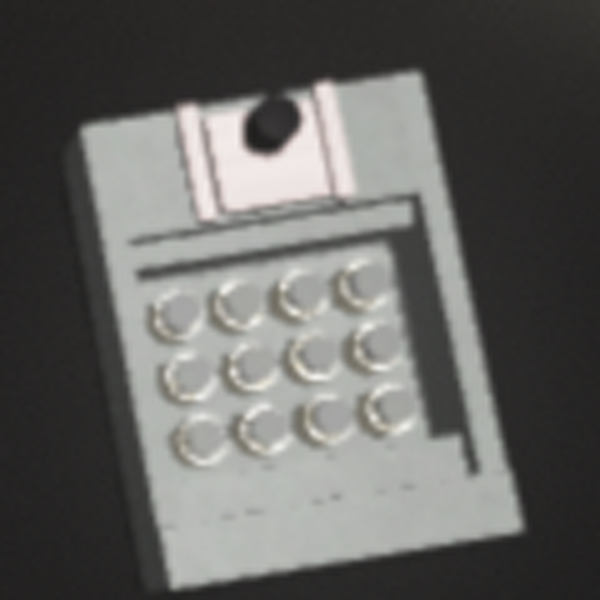

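View pics/c_cover.png

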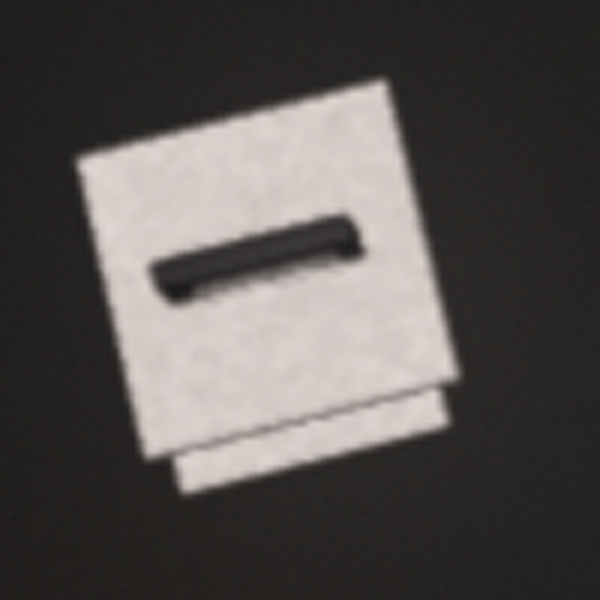

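View pics/c_tray_s.png

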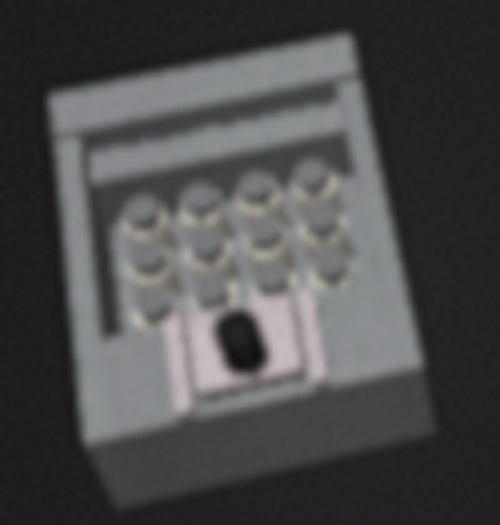

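View pics/c_cover_s.png

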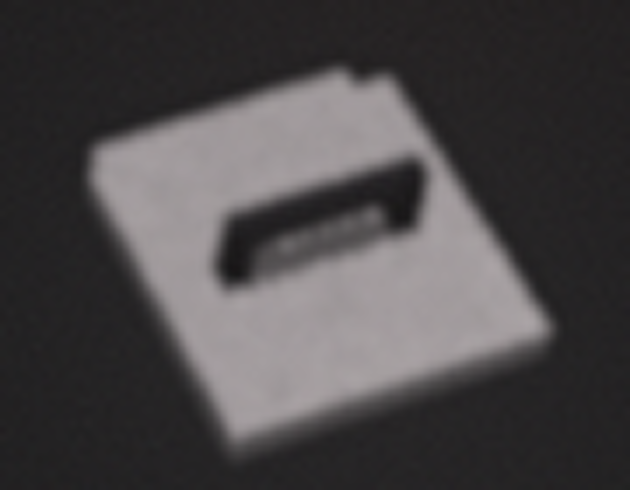

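```bash
cat > h.py <<'E'
import numpy as np, cv2
from scipy.optimize import least_squares
from scipy.spatial.transform import Rotation as R
Kt=None
def proj(p,K,W):
    C=np.linalg.inv(W); q=(C[:3,:3]@p.T).T+C[:3,3]; q=q@K.T; return q[:,:2]/q[:,2:]
E
python3 - <<'E'
from bench import r
from h import *
T=r.camera("top");S=r.camera("scene")
np.savez("cal.npz",Kt=T["intrinsics"],Wt=T["world_from_camera"],Ks=S["intrinsics"],Ws=S["world_from_camera"])
def fit(top,ts,to,sc,ss,so,x0,name):
    P=[];
    for l,s,o,cam in((top,ts,to,T),(sc,ss,so,S)):
        a=np.array(l,float); P.append((a[:,:3]/1000,(a[:,3:]+.5)/s-.5+np.array(o),cam))
    def res(v,P=P):
        out=[]
        for X,uv,cam in P:
            Rm=R.from_euler("z",v[2]).as_matrix(); w=X@Rm.T+[v[0],v[1],0]
            out.append(proj(w,cam["intrinsics"],cam["world_from_camera"])-uv)
        return np.vstack(out)
    for nm,PP in(("both",P),("top",P[:1]),("scene",P[1:])):
        f=least_squares(lambda v:res(v,PP).ravel(),x0)
        print(name,nm,np.round(f.x,4),np.degrees(f.x[2]).round(2)); 
        print(np.round(res(f.x,PP),1).tolist())
fit([(122,80,64,82,125),(122,-80,64,420,70),(-94,-80,68,523,530),(-94,80,68,172,590),(-66,80,68,162,527),(-66,-80,68,510,472)],5,(310,125),
    [(-94,-80,68,48,95),(-94,80,68,353,35),(122,-80,64,87,443),(122,80,64,425,365),(122,-80,0,118,507),(122,80,0,435,432)],5,(110,160),[.45,-.25,.1],"tray")
fit([(63,64,16,77,158),(63,-64,16,387,78),(-63,-64,16,460,380),(-63,64,16,147,460),(-79,55,5,183,494),(-79,-55,5,450,426)],6,(140,130),
    [(63,-64,16,232,437),(63,64,16,555,325),(-63,64,16,392,78),(-79,55,5,345,70)],7,(280,180),[.45,.17,.1],"cover")
s=r.read_state(); print(s["time"],s["ee_pos"],R.from_quat(s["eef_rot"]).as_matrix().round(3).tolist())
E
```

```text
tray both [ 0.4897 -0.2246  0.1906] 10.92
[[-0.2, -0.4], [0.1, -0.4], [0.1, -0.4], [-0.1, -0.7], [-0.5, -0.5], [0.0, -1.1], [0.5, -0.7], [-0.7, -0.9], [-0.4, -0.9], [-0.6, -0.9], [-0.2, -0.6], [0.4, -0.7]]
tray top [ 0.4884 -0.2248  0.1905] 10.91
[[-0.1, 0.2], [0.2, 0.2], [0.2, 0.2], [-0.0, -0.1], [-0.4, 0.1], [0.1, -0.5]]
tray scene [ 0.4921 -0.2241  0.1909] 10.94
[[0.6, -0.0], [-0.5, -0.2], [-0.3, -0.0], [-0.3, -0.0], [-0.0, 0.2], [0.6, 0.1]]
cover both [0.5366 0.2118 0.2783] 15.95
[[0.3, -0.3], [-0.3, 0.2], [-0.4, -0.6], [-0.2, -0.8], [-0.1, -0.5], [-0.3, -0.4], [0.2, -0.9], [-0.8, -0.1], [-0.6, -1.0], [-0.1, -0.8]]
cover top [0.5356 0.2114 0.2813] 16.12
[[0.4, 0.2], [-0.2, 0.6], [-0.2, -0.3], [0.0, -0.3], [0.1, -0.0], [-0.1, -0.1]]
cover scene [0.5389 0.2122 0.2781] 15.94
[[0.5, -0.2], [-0.4, 0.6], [-0.3, -0.4], [0.2, -0.1]]
1.15 [0.247842   0.57379005 0.18976268] [[0.397, 0.0, -0.918], [0.918, 0.0, 0.397], [0.0, -1.0, 0.0]]
```

```bash
cat >> h.py <<'E'
def Rtool(yaw,tilt=0.):
    """yaw deg of jaw axis in world; tilt deg about the cover's y: positive raises the +x edge"""
    B=np.array([[1,0,0],[0,0,1],[0,-1,0]],float)  # cols placeholder
    B=np.column_stack([[1,0,0],[0,0,-1],[0,1,0]]) # x->x, y->-z, z->y
    return R.from_euler("z",yaw,degrees=True).as_matrix()@R.from_euler("y",-tilt,degrees=True).as_matrix()@B
def delta(s,pos,Rm):
    R0=R.from_quat(s["eef_rot"]).as_matrix()
    return np.round(np.r_[(R0.T@(np.array(pos)-s["ee_pos"]))*1000,R.from_matrix(R0.T@Rm).as_rotvec(degrees=True)],2)
E
python3 - <<'E'
from bench import r
from h import *
s=r.read_state()
print(delta(s,[.537,.2118,.2],Rtool(16.05)), Rtool(16))
E
```

```text
[-217.64  -10.26 -409.     -0.     50.59    0.  ] [[ 0.9612617   0.         -0.27563736]
 [ 0.27563736  0.          0.9612617 ]
 [ 0.         -1.          0.        ]]
```

Emit:
{"method": "arm_command", "body": {
  "deltas": [-0.01, -0.01, -0.02, 0, 3, 0, -0.03, -0.01, -0.06, 0, 8, 0, -0.06, -0.01, -0.11, 0, 14, 0, -0.09, -0.01, -0.165, 0, 21, 0, -0.12, -0.01, -0.22, 0, 28, 0, -0.15, -0.01, -0.275, 0, 35, 0, -0.175, -0.01, -0.325, 0, 42, 0, -0.195, -0.01, -0.365, 0, 47, 0],
  "hand": 1,
  "grip_force": 35
}}

```text
time: 2.15
ee_pos: [0.5074, 0.2463, 0.2008]
eef_rot: [-0.697, -0.118, 0.117, 0.697]
ft_force: [-0.3, 1.3, -0.5]
width: 0.0872
```

```bash
python3 - <<'E'
from bench import r
from h import *
s=r.read_state()
print(s["time"],s["joint_positions"],delta(s,[.537,.2118,.14],Rtool(16.05)))
E
```

```text
2.15 [-0.77143209  0.18754612  0.2738413   1.62650504 -0.05188987  1.33330782
 -0.1556214 ] [ 1.652e+01  6.082e+01 -4.228e+01 -1.000e-02  3.110e+00  8.000e-02]
```

Emit:
{"method": "arm_command", "body": {
  "deltas": [0.008, 0.02, -0.02, 0, 1.5, 0, 0.0165, 0.04, -0.042, 0, 3.1, 0, 0.0165, 0.06, -0.042, 0, 3.1, 0, 0.0165, 0.061, -0.042, 0, 3.1, 0]
}}

```text
time: 2.65
ee_pos: [0.5344, 0.2149, 0.1372]
eef_rot: [0.7, 0.1, -0.102, -0.7]
ft_force: [-0.0, 1.0, 0.4]
width: 0.0871
```

```bash
python3 - <<'E'
from bench import r
from h import *
s=r.read_state()
p=r.camera("wrist"); cv2.imwrite("pics/w1.png",p["image"][:,:,::-1])
for q in ["cover_handle","cover_tongue"]:
    print(q,[(np.round(d["centre"],1).tolist(),round(d["conf"],2)) for d in r.boxes_of(p,q)])
W=np.eye(4);W[:3,:3]=R.from_quat(s["eef_rot"]).as_matrix();W[:3,3]=s["ee_pos"]; W=W@p["hand_eye"]
Rm=R.from_euler("z",16.05,degrees=True).as_matrix()
X=np.array([[0,0,45],[-79,0,2.5],[63,64,16],[63,-64,16],[-63,64,16],[-63,-64,16],[0,40,52],[0,-40,52]])/1000@Rm.T+[.537,.2118,0]
print(proj(X,p["intrinsics"],W).round(1).tolist())
print(s["ee_pos"],delta(s,[.537,.2118,.026],Rtool(16.05)))
E
```

```text
cover_handle [([179.5, 250.5], 0.67), ([55.9, 68.5], 0.62)]
cover_tongue [([53.4, 68.4], 0.67), ([178.1, 250.0], 0.56)]
[[255.0, 191.7], [191.9, 181.6], [310.7, 130.9], [303.7, 233.6], [200.0, 130.2], [205.1, 232.9], [255.3, 156.7], [254.7, 227.6]]
[0.53444566 0.21493209 0.13719213] [ 1.8900e+00  1.1119e+02 -3.6700e+00  3.0000e-02  4.1000e-01 -1.7000e-01]
```

View pics/w1.png

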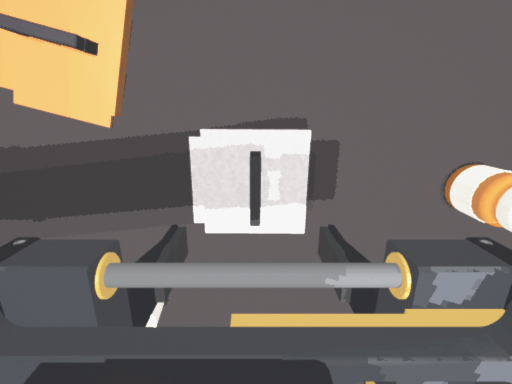

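Emit:
{"method": "arm_command", "body": {
  "deltas": [0.002, 0.03, -0.003, 0, 0.4, 0, 0.002, 0.06, -0.003, 0, 0.4, 0, 0.002, 0.085, -0.003, 0, 0.4, 0, 0.002, 0.1, -0.003, 0, 0.4, 0, 0.002, 0.109, -0.003, 0, 0.4, 0, 0.002, 0.111, -0.003, 0, 0.4, 0, 0.002, 0.111, -0.003, 0, 0.4, 0]
}}

```text
time: 3.68
ee_pos: [0.5385, 0.2139, 0.0284]
eef_rot: [-0.7, -0.1, 0.099, 0.7]
ft_force: [0.5, -0.8, -0.1]
width: 0.0875
```

```bash
python3 - <<'E'
from bench import r
from h import *
s=r.read_state()
p=r.camera("wrist"); cv2.imwrite("pics/w2.png",p["image"][:,:,::-1])
print(s["ee_pos"],delta(s,[.537,.2118,.026],Rtool(16.05)))
E
```

```text
[0.53851666 0.21394362 0.02844524] [-2.06  2.44 -1.64 -0.02  0.09  0.06]
```

View pics/w2.png

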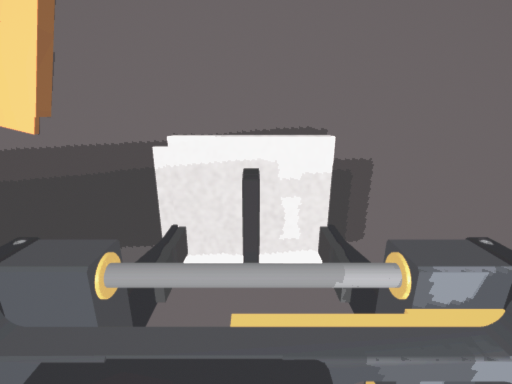

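Emit:
{"method": "arm_command", "body": {
  "deltas": [-0.001, 0.002, -0.001, 0, 0, 0, -0.001, 0.002, -0.001, 0, 0, 0, -0.001, 0.002, -0.001, 0, 0, 0, -0.001, 0.002, -0.001, 0, 0, 0, -0.001, 0.002, -0.001, 0, 0, 0, -0.001, 0.002, -0.001, 0, 0, 0, -0.001, 0.002, -0.001, 0, 0, 0, -0.001, 0.002, -0.001, 0, 0, 0],
  "hand": 0,
  "grip_force": 40
}}

```text
time: 4.72
ee_pos: [0.5374, 0.2125, 0.0258]
eef_rot: [-0.7, -0.099, 0.099, 0.7]
ft_force: [0.2, -0.3, 0.7]
width: 0.0152
```

```bash
python3 - <<'E'
from bench import r
from h import *
import time
for i in range(3):
    s=r.read_state(); print(s["time"],s["ee_pos"],s["width"],s["ft_force"], delta(s,[.537,.2118,.026],Rtool(16.05)))
E
```

```text
4.725 [0.53736499 0.21249613 0.02577167] 0.015181797614277256 [ 0.2283645  -0.27273256  0.67366966] [-0.54 -0.23 -0.57 -0.01  0.08  0.01]
4.725 [0.53736499 0.21249613 0.02577167] 0.015181797614277256 [ 0.2283645  -0.27273256  0.67366966] [-0.54 -0.23 -0.57 -0.01  0.08  0.01]
4.725 [0.53736499 0.21249613 0.02577167] 0.015181797614277256 [ 0.2283645  -0.27273256  0.67366966] [-0.54 -0.23 -0.57 -0.01  0.08  0.01]
```

Emit:
{"method": "arm_command", "body": {
  "deltas": [0, -0.005, 0, 0, 0, 0, 0, -0.02, 0, 0, 0, 0, 0, -0.05, 0, 0, 0, 0, 0, -0.09, 0, 0, 0, 0, 0, -0.13, 0, 0, 0, 0, 0, -0.17, 0, 0, 0, 0, 0, -0.19, 0, 0, 0, 0, 0, -0.2, 0, 0, 0, 0]
}}

```text
time: 5.72
ee_pos: [0.5378, 0.2126, 0.228]
eef_rot: [-0.7, -0.1, 0.098, 0.701]
ft_force: [-0.1, 0.3, -0.2]
width: 0.0003
```

```bash
cat >> h.py <<'E'
TX,TY,TYAW=.4897,-.2246,10.92
def cover_pose(xt,zb,th,y=0.):
    """TCP world pose putting the tongue's lower end edge at tray (xt,zb) mm with tilt th deg"""
    c,s=np.cos(np.radians(th)),np.sin(np.radians(th))
    h=np.array([xt+79*c-26*s, y, zb+79*s+26*c])/1000  # TCP is 26 above underside
    Rm=R.from_euler("z",TYAW,degrees=True).as_matrix()
    return Rm@h+[TX,TY,0], Rtool(TYAW,th)
E
python3 - <<'E'
from bench import r
from h import *
p=r.camera("scene"); cv2.imwrite("pics/s3.png",p["image"][:,:,::-1])
s=r.read_state(); print(s["time"],s["ee_pos"],s["width"],s["ft_force"])
pos,Rm=cover_pose(-55,100,20); print(pos,delta(s,pos,Rm),delta(s,[pos[0],pos[1],.23],Rtool(TYAW)))
E
```

```text
5.775 [0.53794643 0.21263479 0.22832292] 0.0009233322200549731 [-0.2791669   0.95463723 -0.15254934]
[ 0.49985591 -0.2226406   0.1514516 ] [-157.73   76.09 -407.62   -0.96    5.15  -19.83] [-1.5750e+02 -2.4600e+00 -4.0756e+02 -5.0000e-02  5.2100e+00  1.6000e-01]
```

View pics/s3.png

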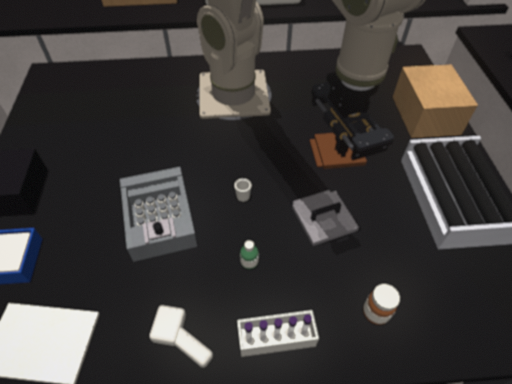

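```bash
python3 - <<'E'
from bench import r
from h import *
p=r.camera("top");im=p["image"][:,:,::-1]; cv2.imwrite("pics/t3.png",im)
print([(np.round(d["centre"],1).tolist(),round(d["conf"],2)) for d in r.boxes_of(p,"cover_handle")])
b=cv2.resize(im[130:230,140:240],None,fx=6,fy=6,interpolation=cv2.INTER_CUBIC); cv2.imwrite("pics/c_cover3.png",b)
s=r.read_state()
print(delta(s,[.537,.2118,.025],Rtool(16.05)))
E
```

```text
[([178.4, 192.4], 0.73), ([156.2, 361.5], 0.27)]
[-5.000e-01  2.008e+02 -5.400e-01 -1.000e-02  9.000e-02  1.000e-02]
```

View pics/c_cover3.png

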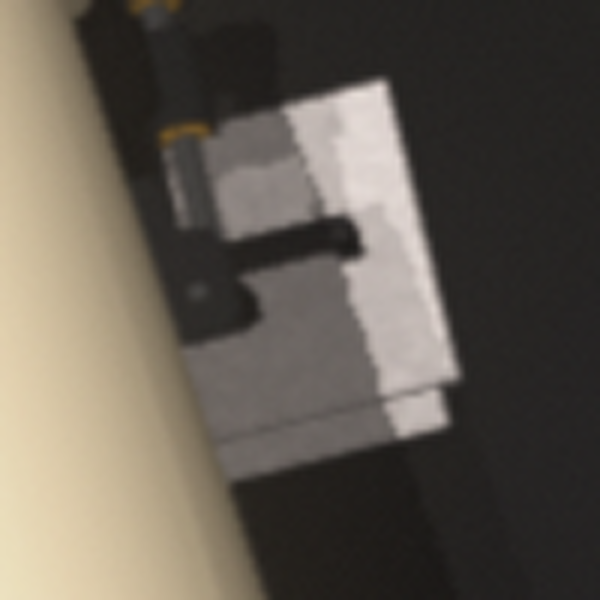

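Emit:
{"method": "arm_command", "body": {
  "deltas": [0, 0.02, 0, 0, 0, 0, 0, 0.05, 0, 0, 0, 0, 0, 0.08, 0, 0, 0, 0, 0, 0.1, 0, 0, 0, 0, 0, 0.12, 0, 0, 0, 0, 0, 0.13, 0, 0, 0, 0, 0, 0.14, 0, 0, 0, 0, 0, 0.14, 0, 0, 0, 0],
  "hand": 0.5
}}

```text
time: 6.88
ee_pos: [0.537, 0.2123, 0.0852]
eef_rot: [0.7, 0.099, -0.1, -0.7]
ft_force: [-0.6, -0.8, -0.0]
width: 0.0436
```

Emit:
{"method": "arm_command", "body": {
  "deltas": [0, 0.02, 0, 0, 0, 0, 0, 0.04, 0, 0, 0, 0, 0, 0.055, 0, 0, 0, 0, 0, 0.061, 0, 0, 0, 0, 0, 0.061, 0, 0, 0, 0, 0, 0.061, 0, 0, 0, 0]
}}

```text
time: 7.62
ee_pos: [0.5378, 0.2127, 0.0255]
eef_rot: [-0.7, -0.1, 0.099, 0.7]
ft_force: [0.6, -0.5, 0.4]
width: 0.0437
```

Emit:
{"method": "arm_command", "body": {
  "deltas": [0, 0, 0, 0, 0, 0, 0, 0, 0, 0, 0, 0, 0, 0, 0, 0, 0, 0, 0, 0, 0, 0, 0, 0, 0, 0, 0, 0, 0, 0, 0, 0, 0, 0, 0, 0],
  "hand": 0,
  "grip_force": 40
}}

```text
time: 8.38
ee_pos: [0.5374, 0.2125, 0.0248]
eef_rot: [-0.7, -0.099, 0.099, 0.7]
ft_force: [0.3, -0.6, -0.7]
width: 0.001
```

Emit:
{"method": "arm_command", "body": {
  "deltas": [0, 0, 0, 0, 0, 0, 0, 0, 0, 0, 0, 0]
}}

```text
time: 8.62
ee_pos: [0.5373, 0.2124, 0.0247]
eef_rot: [-0.7, -0.099, 0.099, 0.7]
ft_force: [0.0, -0.3, 0.1]
width: 0.0004
```

```bash
python3 - <<'E'
from bench import r
from h import *
for n in["scene","wrist"]:
    p=r.camera(n);im=p["image"][:,:,::-1]
    if n=="scene": im=cv2.resize(im[100:250,270:420],None,fx=4,fy=4,interpolation=cv2.INTER_CUBIC)
    cv2.imwrite(f"pics/{n}4.png",im)
E
```

```text
(no output)
```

View pics/scene4.png

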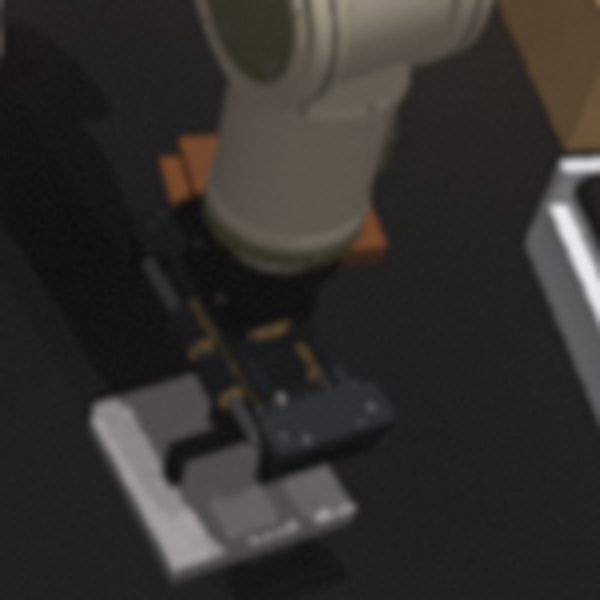

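View pics/wrist4.png

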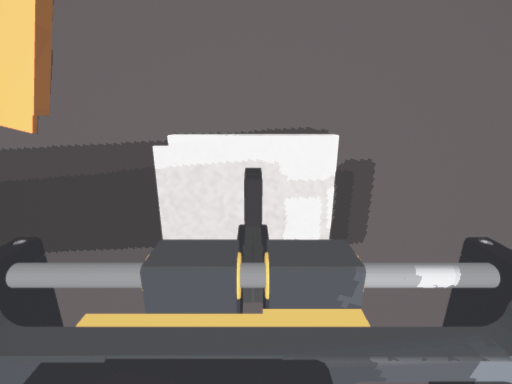

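```bash
python3 - <<'E'
from bench import r
from h import *
s=r.read_state(); p=r.camera("wrist"); K=p["intrinsics"]; H=p["hand_eye"]
print(s["width"],s["ee_pos"])
W=np.eye(4);W[:3,:3]=R.from_quat(s["eef_rot"]).as_matrix();W[:3,3]=s["ee_pos"]; W=W@H
Rm=R.from_euler("z",16.05,degrees=True).as_matrix()
X=np.array([[63,64,16],[63,-64,16],[-63,64,16],[6,40,52],[-6,40,52],[0,-40,52],[0,0,45]])/1000@Rm.T+[.537,.2118,0]
print(proj(X,K,W).round(1).tolist())
# tool points: pads
g=np.array([[6,0,0],[6,0,9.5],[6,-19,9.5],[6,-38,9.5],[6,-60,9.5],[43.5,0,0],[43.5,-19,9.5]])/1000
print(proj(g,K,H).round(1).tolist())
im=p["image"][:,:,::-1]
cv2.imwrite("pics/w5c.png",cv2.resize(im[150:340,140:370],None,fx=3,fy=3,interpolation=cv2.INTER_CUBIC))
E
```

```text
0.00048712081549608636 [0.53735736 0.21244215 0.02476217]
[[338.3, 136.7], [324.6, 285.2], [167.7, 136.6], [262.4, 180.1], [243.6, 180.0], [252.9, 287.3], [252.9, 232.7]]
[[261.3, 220.9], [261.4, 209.4], [262.3, 218.8], [263.3, 230.3], [264.8, 246.9], [309.6, 220.9], [315.9, 218.8]]
```

View pics/w5c.png

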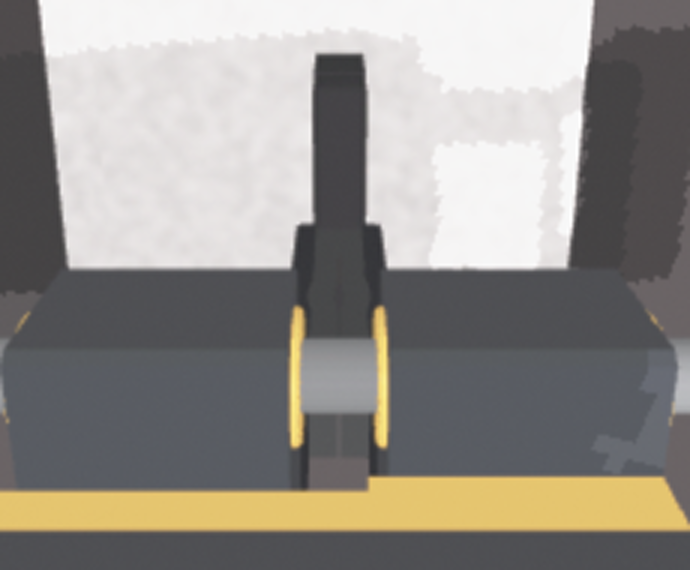

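```bash
python3 - <<'E'
from h import *
c=np.load("cal.npz")
im=cv2.imread("pics/s3.png")
tcp=np.array([.5379,.2126,.2283])
Rm=Rtool(16)
pts=np.array([tcp+Rm@np.array([0,-d/1000,0]) for d in (0,19,28,34,70)])
uv=proj(pts,c["Ks"],c["Ws"]);print(uv.round(1).tolist())
b=cv2.resize(im[60:200,290:430],None,fx=4,fy=4,interpolation=cv2.INTER_CUBIC)
for u in uv: cv2.circle(b,(int((u[0]-290)*4),int((u[1]-60)*4)),3,(0,0,255),-1)
cv2.imwrite("pics/s3c.png",b)
E
```

```text
[[338.4, 159.7], [339.9, 153.8], [340.6, 150.9], [341.1, 149.0], [344.1, 136.8]]
```

View pics/s3c.png

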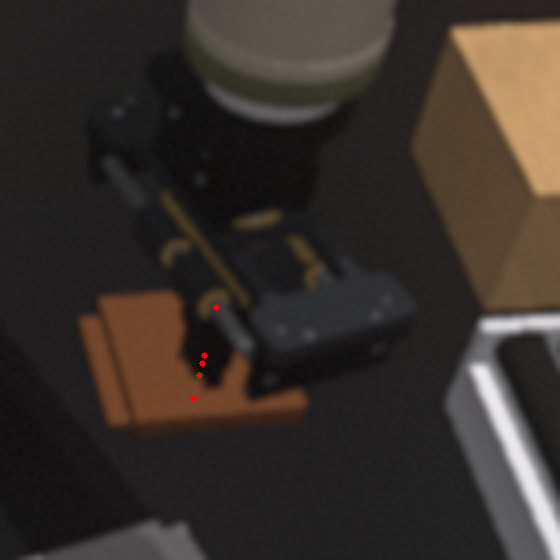

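Emit:
{"method": "arm_command", "body": {
  "deltas": [0, -0.01, 0, 0, 0, 0, 0, -0.015, 0, 0, 0, 0, 0, -0.015, 0, 0, 0, 0, 0, -0.015, 0, 0, 0, 0, 0, -0.01, 0, 0, 0, 0, 0, 0, 0, 0, 0, 0, 0, 0.005, 0, 0, 0, 0, 0, 0.01, 0, 0, 0, 0],
  "hand": 0.5
}}

```text
time: 9.78
ee_pos: [0.5372, 0.2124, 0.0141]
eef_rot: [0.7, 0.099, -0.099, -0.7]
ft_force: [-0.6, -1.4, -0.2]
width: 0.0435
```

```bash
python3 - <<'E'
from bench import r
from h import *
s=r.read_state(); p=r.camera("wrist");im=p["image"][:,:,::-1]
print(s["ee_pos"],s["width"],s["ft_force"])
cv2.imwrite("pics/w6.png",cv2.resize(im[110:340,140:370],None,fx=2.6,fy=2.6,interpolation=cv2.INTER_CUBIC))
E
```

```text
[0.53717251 0.21235849 0.01412179] 0.043456207553338094 [-0.6255039  -1.42069079 -0.21285743]
```

View pics/w6.png

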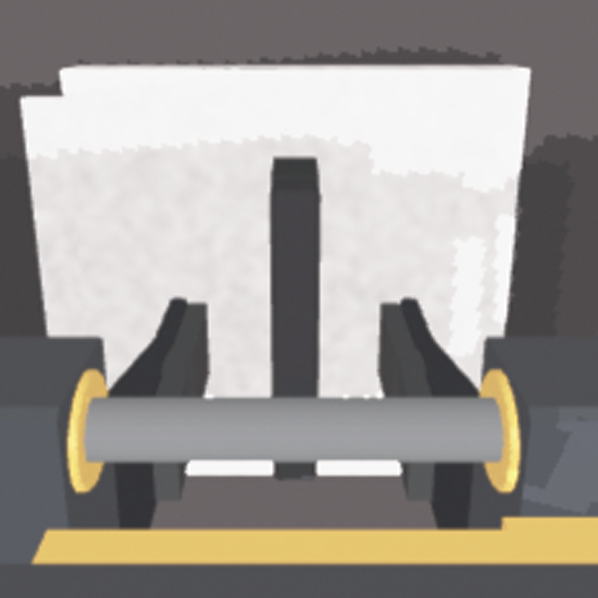

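Emit:
{"method": "arm_command", "body": {
  "deltas": [0, 0.005, 0, 0, 0, 0, 0, 0.01, 0, 0, 0, 0, 0, 0.015, 0, 0, 0, 0, 0, 0.019, 0, 0, 0, 0, 0, 0.019, 0, 0, 0, 0]
}}

```text
time: 10.45
ee_pos: [0.5371, 0.2124, -0.0046]
eef_rot: [0.7, 0.099, -0.099, -0.7]
ft_force: [0.3, -0.3, 0.5]
width: 0.0436
```

Emit:
{"method": "arm_command", "body": {
  "deltas": [0, 0, 0, 0, 0, 0, 0, 0, 0, 0, 0, 0, 0, 0, 0, 0, 0, 0, 0, 0, 0, 0, 0, 0, 0, 0, 0, 0, 0, 0, 0, 0, 0, 0, 0, 0],
  "hand": 0,
  "grip_force": 40
}}

```text
time: 11.2
ee_pos: [0.5374, 0.2125, -0.0042]
eef_rot: [-0.7, -0.099, 0.099, 0.7]
ft_force: [-0.3, -0.4, 0.5]
width: 0.0118
```

```bash
python3 - <<'E'
from bench import r
from h import *
s=r.read_state(); p=r.camera("wrist");im=p["image"][:,:,::-1]
print(s["ee_pos"],s["width"],s["ft_force"])
cv2.imwrite("pics/w7.png",cv2.resize(im[110:340,140:370],None,fx=2.6,fy=2.6,interpolation=cv2.INTER_CUBIC))
E
```

```text
[ 0.53740703  0.21251225 -0.00418944] 0.011807984953592258 [-0.33586042 -0.40777305  0.46655256]
```

View pics/w7.png

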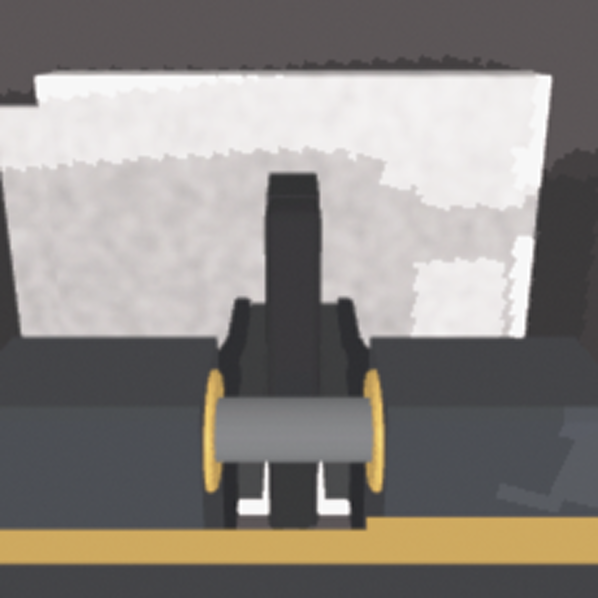

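Emit:
{"method": "arm_command", "body": {
  "deltas": [0, -0.003, 0, 0, 0, 0, 0, -0.015, 0, 0, 0, 0, 0, -0.04, 0, 0, 0, 0, 0, -0.07, 0, 0, 0, 0, 0, -0.1, 0, 0, 0, 0, 0, -0.13, 0, 0, 0, 0, 0, -0.155, 0, 0, 0, 0, 0, -0.165, 0, 0, 0, 0]
}}

```text
time: 12.25
ee_pos: [0.5379, 0.2126, 0.1628]
eef_rot: [-0.7, -0.1, 0.098, 0.7]
ft_force: [0.9, -0.2, -2.1]
width: 0.0118
```

```bash
sed -i 's/xt+79\*c-26\*s, y, zb+79\*s+26\*c/xt+79*c+4.2*s, y, zb+79*s-4.2*c/; s/TCP is 26 above underside/TCP is 4.2 below underside/' h.py
python3 - <<'E'
from bench import r
from h import *
s=r.read_state(); p=r.camera("wrist");im=p["image"][:,:,::-1]
print(s["ee_pos"],s["width"],s["ft_force"],s["joint_positions"].round(2))
cv2.imwrite("pics/w8.png",im)
pos,Rm=cover_pose(-55,110,18); print(pos,delta(s,pos,Rm),delta(s,[pos[0],pos[1],.16],Rtool(TYAW)))
E
```

```text
[0.53794966 0.21258936 0.16275695] 0.011773800108897758 [ 0.89378486 -0.17541528 -2.13321462] [-0.72  0.24  0.31  1.65 -0.08  1.26 -0.11]
[ 0.51074327 -0.22054009  0.13041791] [-146.5    31.7  -408.56   -0.86    5.15  -17.85] [-1.4642e+02  2.1200e+00 -4.0854e+02 -5.0000e-02  5.2000e+00  1.4000e-01]
```

View pics/w8.png

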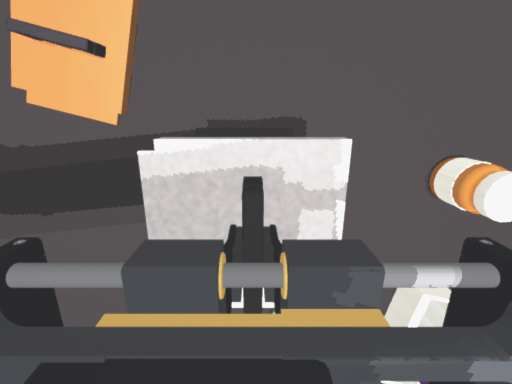

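Emit:
{"method": "arm_command", "body": {
  "deltas": [-0.003, 0, -0.008, 0, 0, 0, -0.01, 0, -0.028, 0, 0.5, 0, -0.022, 0, -0.062, 0, 1, 0, -0.037, 0, -0.104, 0, 1.5, 0, -0.053, 0, -0.148, 0, 2, 0, -0.069, 0, -0.192, 0, 2.5, 0, -0.085, 0, -0.236, 0, 3, 0, -0.1, 0, -0.28, 0, 3.5, 0]
}}

```text
time: 13.3
ee_pos: [0.5175, -0.0874, 0.16]
eef_rot: [-0.703, -0.077, 0.077, 0.703]
ft_force: [0.1, 0.5, -3.2]
width: 0.0116
```

```bash
python3 - <<'E'
from bench import r
from h import *
s=r.read_state()
print(s["ee_pos"],s["width"],s["ft_force"],s["joint_positions"].round(2))
pos,Rm=cover_pose(-55,110,18); print(pos,delta(s,pos,Rm),delta(s,[pos[0],pos[1],.16],Rtool(TYAW)))
E
```

```text
[ 0.51753601 -0.08744273  0.16004059] 0.011581369608859797 [ 0.06967463  0.45758352 -3.24094393] [-0.4   0.13  0.52  1.79 -0.07  1.24  0.36]
[ 0.51074327 -0.22054009  0.13041791] [ -35.42   29.62 -128.48   -0.27    1.57  -18.06] [-3.5450e+01  4.0000e-02 -1.2847e+02 -2.0000e-02  1.5900e+00 -6.0000e-02]
```

Emit:
{"method": "arm_command", "body": {
  "deltas": [-0.01, 0, -0.036, 0, 0.5, 0, -0.018, 0, -0.065, 0, 0.9, -2, -0.026, 0, -0.095, 0, 1.2, -5, -0.032, 0.005, -0.117, 0, 1.4, -9, -0.035, 0.012, -0.127, 0, 1.5, -13, -0.0355, 0.02, -0.1285, -0.3, 1.6, -16, -0.0355, 0.028, -0.1285, -0.3, 1.6, -18, -0.0355, 0.0295, -0.1285, -0.3, 1.6, -18]
}}

```text
time: 14.3
ee_pos: [0.5101, -0.2185, 0.1298]
eef_rot: [-0.685, -0.175, -0.043, 0.706]
ft_force: [-0.1, -0.2, -2.8]
width: 0.0115
```

```bash
python3 - <<'E'
from bench import r
from h import *
s=r.read_state()
print(s["ee_pos"],s["width"],s["ft_force"],s["joint_positions"].round(2))
pos,Rm=cover_pose(-55,110,18); print(delta(s,pos,Rm))
for n in["scene","wrist","top"]:
    p=r.camera(n);im=p["image"][:,:,::-1]
    if n=="scene": im=cv2.resize(im[110:270,80:240],None,fx=3.7,fy=3.7,interpolation=cv2.INTER_CUBIC)
    cv2.imwrite(f"pics/{n}9.png",im)
E
```

```text
[ 0.51011627 -0.2185039   0.12979462] 0.011488725660715099 [-0.10061757 -0.20174103 -2.76722654] [-0.18  0.01  0.65  2.   -0.25  0.89  0.79]
[ 0.41 -0.52 -2.12 -0.02 -0.07 -0.12]
```

View pics/scene9.png

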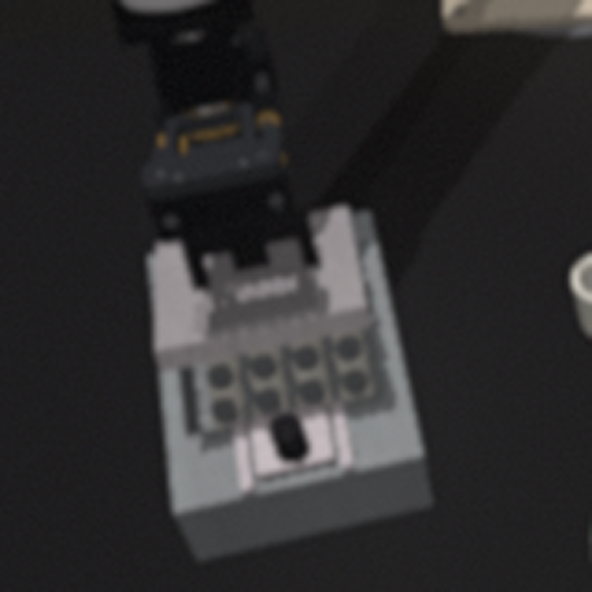

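View pics/wrist9.png

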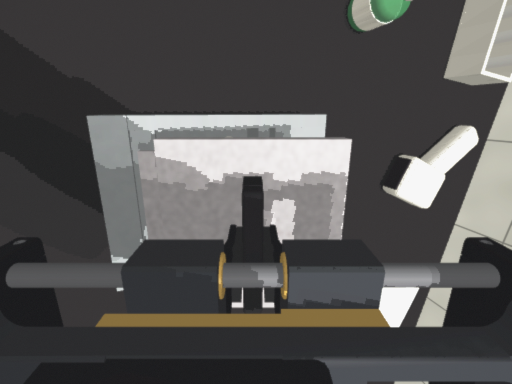

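View pics/top9.png

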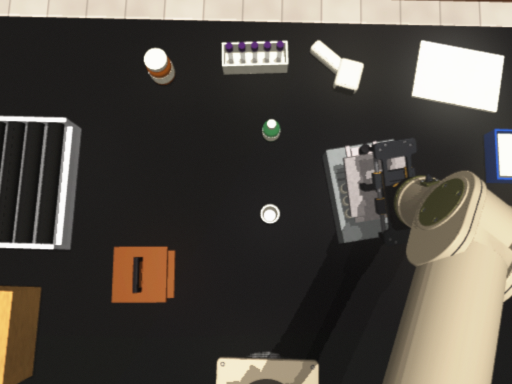

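```bash
cat >> h.py <<'E'
def cover_world(s):
    """world pose (R,t of handle-underside-centre frame: origin underside centre) from TCP"""
    Rt=R.from_quat(s["eef_rot"]).as_matrix()
    Rc=np.column_stack([Rt[:,0],Rt[:,2],-Rt[:,1]])
    return Rc, s["ee_pos"]+Rc@np.array([0,-0.0006,.0042])
def draw(im,K,W,Rc,t,f,off,col=(0,0,255)):
    def L(P,Rm,t):
        uv=(proj(np.array(P,float)/1000@Rm.T+t,K,W)+.5-off)*f-.5
        cv2.polylines(im,[np.round(uv).astype(int)],True,col,1,cv2.LINE_AA)
    if Rc is not None:
        L([(63,64,16),(63,-64,16),(-63,-64,16),(-63,64,16)],Rc,t)
        L([(63,64,0),(63,-64,0),(-79,-55,0),(-79,55,0)],Rc,t)
        L([(0,40,52),(0,-40,52)],Rc,t)
    Rm=R.from_euler("z",TYAW,degrees=True).as_matrix();tt=np.array([TX,TY,0]); col=(0,255,0)
    L([(122,80,64),(122,-80,64),(-66,-80,64),(-66,80,64)],Rm,tt)
    L([(-94,80,68),(-94,-80,68),(-66,-80,68),(-66,80,68)],Rm,tt)
    L([(66,68,64),(66,-68,64),(-66,-68,64),(-66,68,64)],Rm,tt)
    return im
def tray_frame(s):
    Rc,t=cover_world(s); Rm=R.from_euler("z",TYAW,degrees=True).as_matrix()
    f=lambda p: np.round((Rm.T@(Rc@np.array(p)/1000+t-[TX,TY,0]))*1000,1)
    return dict(tongue=f([-79,0,0]),far=f([63,0,0]),frontup=f([-63,0,16]),rot=np.round(R.from_matrix(Rm.T@Rc).as_rotvec(degrees=True),1))
def view(name,r,tag,crop,f,cov=True):
    s=r.read_state(); p=r.camera(name)
    im=np.ascontiguousarray(p["image"][:,:,::-1]); a,b,c,d=crop
    b_=cv2.resize(im[a:b,c:d],None,fx=f,fy=f,interpolation=cv2.INTER_CUBIC); raw=b_.copy()
    if name=="wrist":
        W=np.eye(4);W[:3,:3]=R.from_quat(s["eef_rot"]).as_matrix();W[:3,3]=s["ee_pos"]; W=W@p["hand_eye"]
    else: W=p["world_from_camera"]
    Rc,t=cover_world(s) if cov else (None,None)
    draw(b_,p["intrinsics"],W,Rc,t,f,np.array([c,a]))
    cv2.imwrite(f"pics/{tag}.png",b_);cv2.imwrite(f"pics/{tag}_raw.png",raw)
    return s
E
python3 - <<'E'
from bench import r
from h import *
s=view("scene",r,"a1",(110,270,80,240),3.7)
view("top",r,"a2",(120,260,300,440),4)
view("wrist",r,"a3",(80,340,50,450),1.5)
print(tray_frame(s))
E
```

```text
{'tongue': array([-52.9,   1.7, 110.9]), 'far': array([ 82.2,   1.9, 154.6]), 'frontup': array([-42.6,   1.7, 131. ]), 'rot': array([ -0. , -18. ,   0.1])}
```

View pics/a1.png

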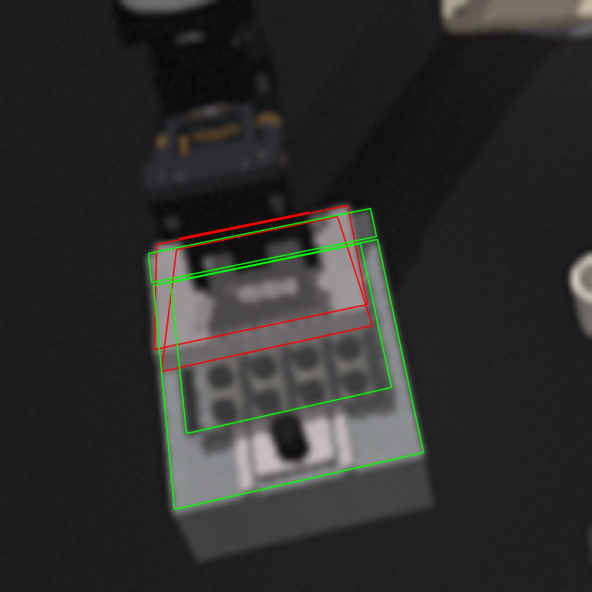

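View pics/a2.png

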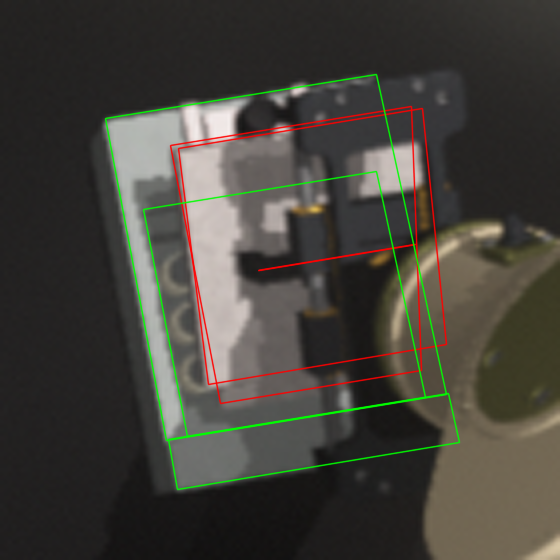

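View pics/a3.png

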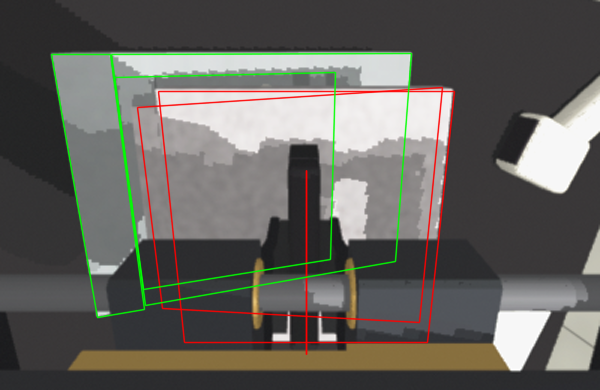

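```bash
python3 - <<'E'
from bench import r
from h import *
s=r.read_state()
for a in [(-58,110,18),(-58,58,18),(-58,51,18)]:
    print(delta(s,*cover_pose(*a)))
E
```

```text
[-5.68 -0.76 -2.56  0.03  0.13 -0.01]
[-2.174e+01  4.870e+01 -2.510e+00  3.000e-02  1.300e-01 -1.000e-02]
[-2.390e+01  5.535e+01 -2.500e+00  3.000e-02  1.300e-01 -1.000e-02]
```

Emit:
{"method": "arm_command", "body": {
  "deltas": [-0.0055, -0.0005, -0.0025, 0, 0, 0, -0.009, 0.01, -0.0025, 0, 0, 0, -0.0122, 0.02, -0.0025, 0, 0, 0, -0.0153, 0.03, -0.0025, 0, 0, 0, -0.0185, 0.039, -0.0025, 0, 0, 0, -0.0205, 0.045, -0.0025, 0, 0, 0, -0.0217, 0.0487, -0.0025, 0, 0, 0, -0.0217, 0.0487, -0.0025, 0, 0, 0]
}}

```text
time: 15.6
ee_pos: [0.5075, -0.221, 0.078]
eef_rot: [-0.685, -0.177, -0.043, 0.706]
ft_force: [-0.5, 0.3, -3.6]
width: 0.0117
```

```bash
python3 - <<'E'
from bench import r
from h import *
s=view("scene",r,"b1",(110,270,80,240),3.7)
view("wrist",r,"b3",(80,340,50,450),1.5)
s=r.read_state();print(s["ft_force"],s["width"],tray_frame(s))
for a in [(-58,58,18),(-58,50,18),(-73,50,18)]:
    print(delta(s,*cover_pose(*a)))
E
```

```text
[-0.54380647 -0.03661123 -2.47236552] 0.011425307082593298 {'tongue': array([-58. ,  -0.8,  58. ]), 'far': array([ 77. ,  -0.5, 102. ]), 'frontup': array([-47.7,  -0.7,  78.2]), 'rot': array([ -0. , -18. ,   0.1])}
[-0.01  0.08  0.01  0.02  0.1   0.03]
[-2.48  7.69  0.02  0.02  0.1   0.03]
[-16.74   3.04   0.04   0.02   0.1    0.03]
```

View pics/b1.png

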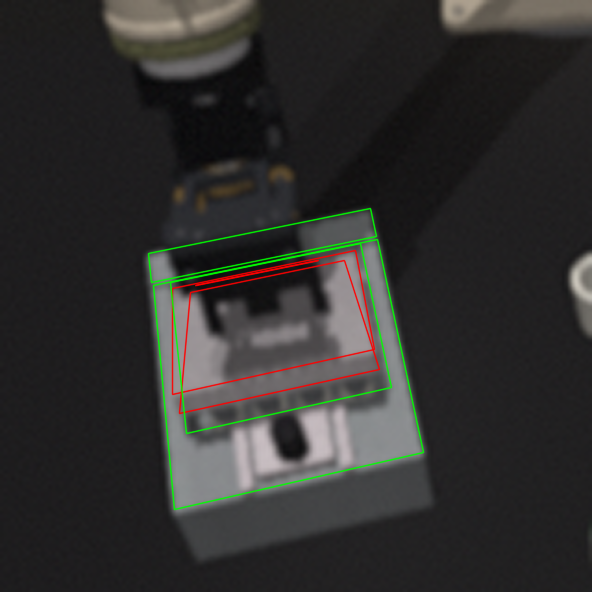

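View pics/b3.png

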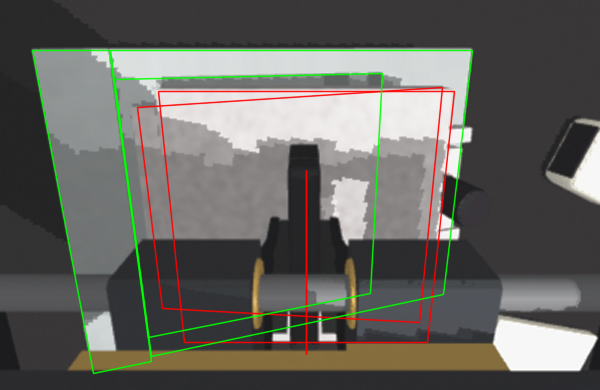

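Emit:
{"method": "arm_command", "body": {
  "deltas": [-0.0012, 0.004, 0, 0, 0, 0, -0.0025, 0.0077, 0, 0, 0, 0, -0.0055, 0.0067, 0, 0, 0, 0, -0.0085, 0.0057, 0, 0, 0, 0, -0.0115, 0.0047, 0, 0, 0, 0, -0.0145, 0.0037, 0, 0, 0, 0, -0.0167, 0.003, 0, 0, 0, 0, -0.0167, 0.003, 0, 0, 0, 0]
}}

```text
time: 16.7
ee_pos: [0.4928, -0.2239, 0.0702]
eef_rot: [-0.685, -0.177, -0.043, 0.706]
ft_force: [-0.0, 0.9, -2.4]
width: 0.0114
```

```bash
python3 - <<'E'
from bench import r
from h import *
s=view("scene",r,"d1",(110,270,80,240),3.7)
view("wrist",r,"d3",(80,340,50,450),1.5)
s=r.read_state();print(s["ft_force"],s["torque"],s["width"],tray_frame(s))
for a in [(-73,50,18),(-74,49.5,14),(-76,49,10),(-78,48.5,5),(-79,48,0)]:
    print(delta(s,*cover_pose(*a)))
E
```

```text
[ 0.22460275 -0.35443546 -2.99215771] [-0.13905604  0.57307093  0.04076216] 0.011546709286563825 {'tongue': array([-73.1,  -0.6,  49.8]), 'far': array([62. , -0.3, 93.7]), 'frontup': array([-62.8,  -0.6,  70. ]), 'rot': array([ -0. , -18. ,   0.1])}
[ 0.12 -0.15 -0.13  0.01  0.11  0.01]
[-1.47  5.51 -0.13  0.01  0.11  4.01]
[-4.39 10.82 -0.12  0.02  0.11  8.01]
[-8.07 17.39 -0.12  0.02  0.11 13.01]
[-11.37  24.1   -0.11   0.03   0.11  18.01]
```

View pics/d1.png

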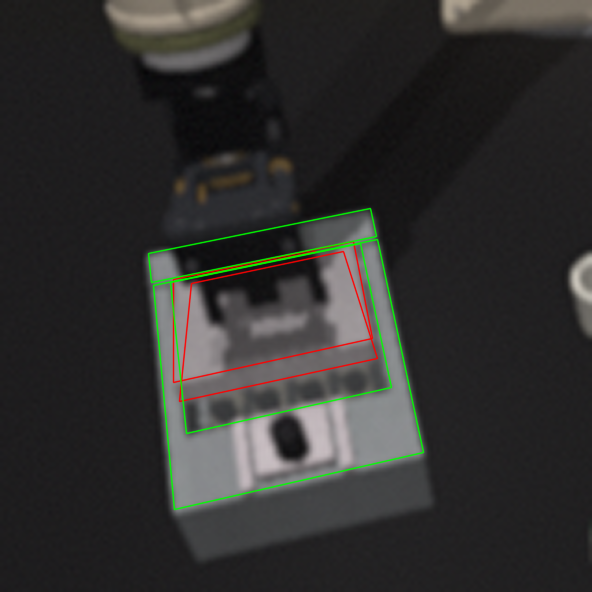

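View pics/d3.png

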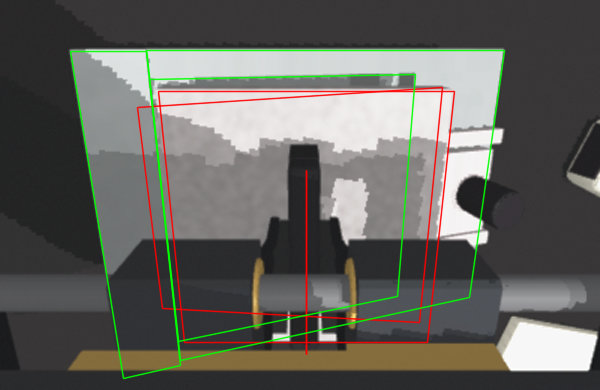

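Emit:
{"method": "arm_command", "body": {
  "deltas": [-0.0007, 0.0028, -0.0002, 0, 0, 2, -0.0015, 0.0055, -0.0005, 0, 0, 4, -0.0029, 0.0082, -0.0005, 0, 0, 6, -0.0044, 0.0108, -0.0005, 0, 0, 8, -0.0044, 0.0108, -0.0005, 0, 0, 8]
}}

```text
time: 17.42
ee_pos: [0.4926, -0.2242, 0.0582]
eef_rot: [-0.696, -0.129, 0.007, 0.707]
ft_force: [-0.2, -0.3, -2.6]
width: 0.0115
```

```bash
python3 - <<'E'
from bench import r
from h import *
s=view("wrist",r,"e3",(80,340,50,450),1.5)
s=r.read_state();print(s["ft_force"],s["torque"],s["width"],tray_frame(s))
for a in [(-77,49,8),(-78,48.5,5),(-79,48.5,2),(-79,48,0)]:
    print(delta(s,*cover_pose(*a,y=-.5)))
E
```

```text
[-0.04220093  0.21954056 -2.60757762] [-0.13321359  0.34080372 -0.00458881] 0.011406313203699434 {'tongue': array([-76. ,  -1.1,  48.8]), 'far': array([63.9, -0.8, 73.3]), 'frontup': array([-63. ,  -1.1,  67.3]), 'rot': array([ -0. , -10. ,   0.1])}
[-1.18  2.29 -0.15  0.03  0.13  1.96]
[-2.72  6.72 -0.14  0.04  0.13  4.96]
[-4.39 10.63 -0.14  0.04  0.13  7.96]
[-5.05 13.83 -0.13  0.04  0.13  9.96]
```

View pics/e3.png

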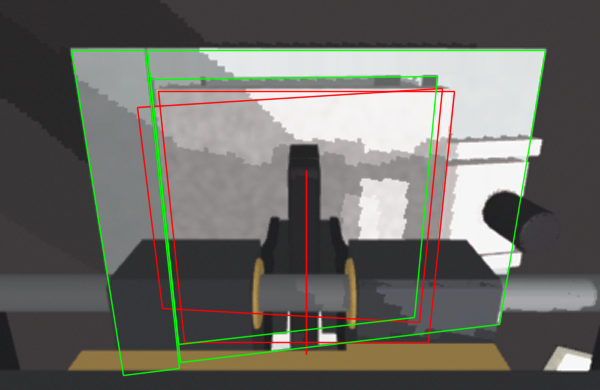

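Emit:
{"method": "arm_command", "body": {
  "deltas": [-0.0012, 0.0023, 0, 0, 0, 2, -0.002, 0.0045, 0, 0, 0, 3.5, -0.0027, 0.0067, 0, 0, 0, 5, -0.0036, 0.0087, 0, 0, 0, 6.5, -0.0044, 0.0106, 0, 0, 0, 8, -0.0044, 0.0106, 0, 0, 0, 8]
}}

```text
time: 18.23
ee_pos: [0.49, -0.2247, 0.047]
eef_rot: [-0.703, -0.08, 0.056, 0.705]
ft_force: [0.2, 0.6, -2.4]
width: 0.0116
```

```bash
python3 - <<'E'
from bench import r
from h import *
s=view("wrist",r,"f3",(80,340,50,450),1.5)
s=r.read_state();print(s["ft_force"],s["torque"],s["width"],tray_frame(s))
for a in [(-79,48,0),(-79,47.5,-.3)]:
    print(delta(s,*cover_pose(*a,y=-.5)))
E
```

```text
[ 0.26201716 -0.06021593 -3.29202677] [-0.08016414  0.1390244  -0.0399197 ] 0.011665969723127643 {'tongue': array([-79.1,  -1.2,  48.6]), 'far': array([62.8, -0.9, 53.5]), 'frontup': array([-63.7,  -1.1,  65.2]), 'rot': array([-0. , -2. ,  0.1])}
[-0.1   3.35 -0.07  0.05  0.11  1.98]
[-0.16  4.26 -0.07  0.05  0.11  2.28]
```

View pics/f3.png

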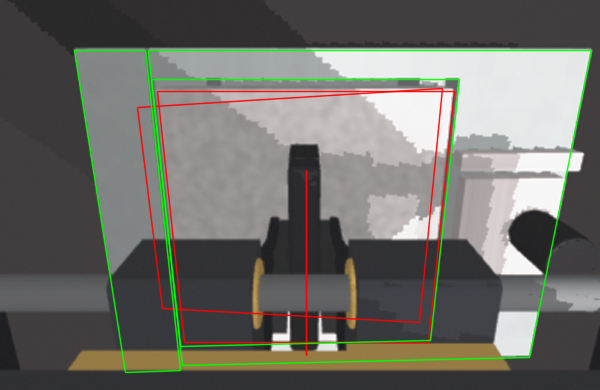

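Emit:
{"method": "arm_command", "body": {
  "deltas": [0, 0.0015, 0, 0, 0, 0.9, -0.0001, 0.003, 0, 0, 0, 1.8, -0.0001, 0.0035, 0, 0, 0, 2, -0.0001, 0.0038, 0, 0, 0, 2, -0.0001, 0.0038, 0, 0, 0, 2]
}}

```text
time: 18.9
ee_pos: [0.49, -0.2248, 0.0438]
eef_rot: [0.704, 0.068, -0.068, -0.704]
ft_force: [-1.4, 2.9, 2.2]
width: 0.0118
```

```bash
python3 - <<'E'
from bench import r
from h import *
s=view("wrist",r,"g3",(80,340,50,450),1.5)
s=view("scene",r,"g1",(110,270,80,240),3.7)
s=r.read_state();print(s["ft_force"],s["torque"],s["width"],tray_frame(s))
E
```

```text
[-1.36499274  3.11687054  3.84082262] [ 0.52689606  0.25054379 -0.03550252] 0.011580903052876134 {'tongue': array([-78.8,  -1. ,  47.9]), 'far': array([63.2, -0.7, 48.1]), 'frontup': array([-62.8,  -0.9,  64. ]), 'rot': array([-0. , -0. ,  0.1])}
```

View pics/g3.png

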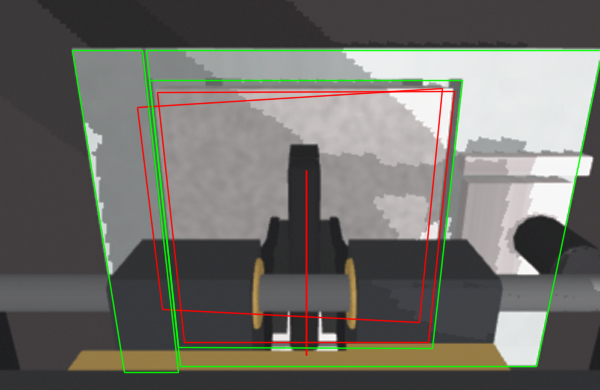

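View pics/g1.png

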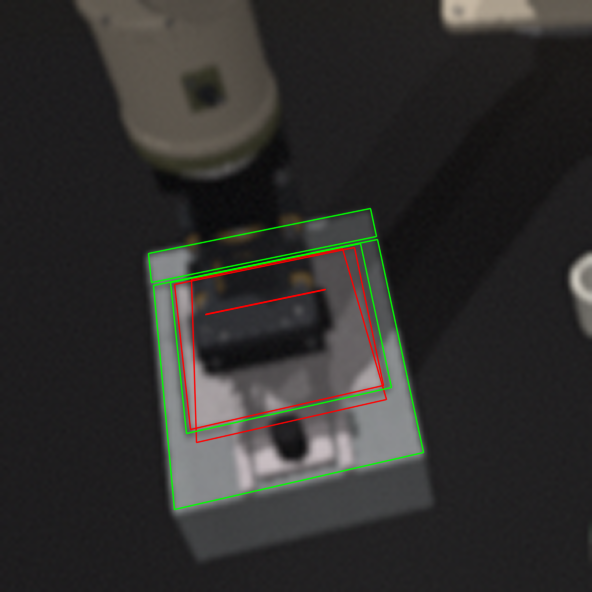

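Emit:
{"method": "arm_command", "body": {
  "deltas": [0, 0, 0, 0, 0, 0, 0, 0, 0, 0, 0, 0, 0, 0, 0, 0, 0, 0, 0, 0, 0, 0, 0, 0, 0, -0.003, 0, 0, 0, 0, 0, -0.01, 0, 0, 0, 0, 0, -0.02, 0, 0, 0, 0, 0, -0.03, 0, 0, 0, 0],
  "hand": 0.4
}}

```text
time: 20.0
ee_pos: [0.4899, -0.2251, 0.0745]
eef_rot: [0.704, 0.068, -0.068, -0.704]
ft_force: [0.3, 0.9, 0.0]
width: 0.0351
```

Emit:
{"method": "arm_command", "body": {
  "deltas": [0, -0.03, 0, 0, 0, 0, 0, -0.06, 0, 0, 0, 0, 0, -0.08, 0, 0, 0, 0, 0, -0.1, 0, 0, 0, 0, 0, -0.1, 0, 0, 0, 0]
}}

```text
time: 20.62
ee_pos: [0.4906, -0.2253, 0.1753]
eef_rot: [0.704, 0.069, -0.067, -0.703]
ft_force: [-0.1, -0.7, -0.2]
width: 0.0343
```

```bash
python3 - <<'E'
from bench import r
from h import *
s=view("wrist",r,"i3",(50,340,50,450),1.5,False)
s=view("scene",r,"i1",(110,270,80,240),3.7,False)
s=view("top",r,"i2",(120,260,300,440),4,False)
s=r.read_state();print(s["time"],s["ee_pos"],s["ft_force"],s["torque"],s["width"],s["joint_positions"].round(2))
p=r.camera("scene"); print(r.boxes_of(p,"keeper_knob"));p=r.camera("wrist"); print(r.boxes_of(p,"keeper_knob"))
E
```

```text
20.775 [ 0.48936781 -0.22475283  0.17294304] [ 0.17321951  0.4508801  -0.97248145] [-0.03903372  0.00376518 -0.01863948] 0.03469224366913488 [-0.27  0.17  0.69  1.75 -0.11  1.27  0.64]
[{'centre': [231.9, 157.5], 'conf': 0.81}]
[{'centre': [184.0, 334.1], 'conf': 0.56}]
```

View pics/i3.png

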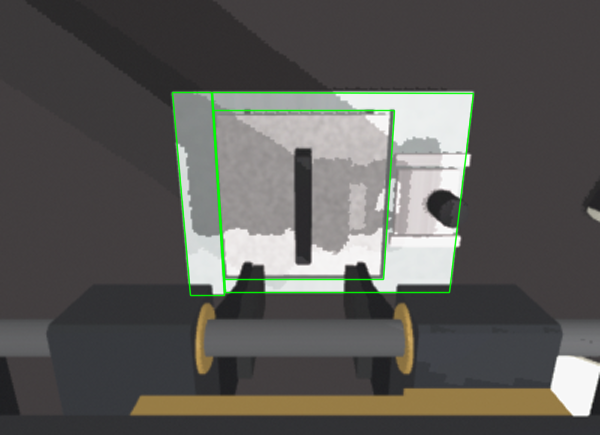

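View pics/i1.png

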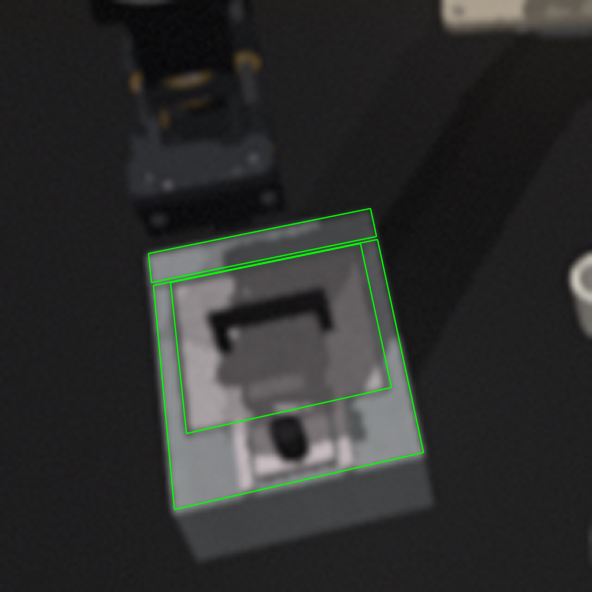

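View pics/i2.png

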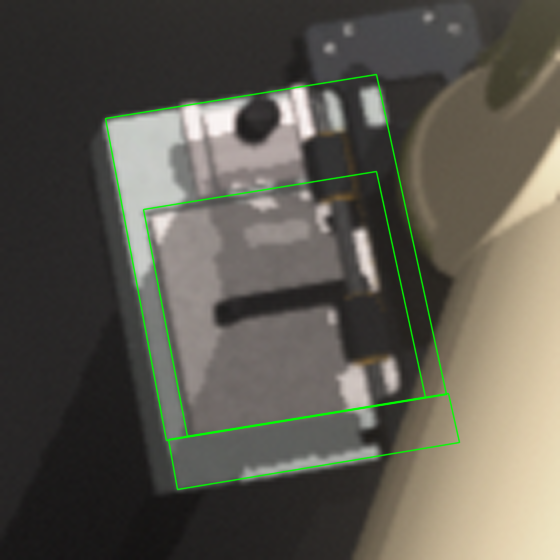

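```bash
cat >> h.py <<'E'
def ray_at(u,v,K,W,z):
    d=W[:3,:3]@np.linalg.solve(K,[u,v,1.]); o=W[:3,3]; return o+d*(z-o[2])/d[2]
def to_tray(p):
    Rm=R.from_euler("z",TYAW,degrees=True).as_matrix(); return Rm.T@(np.array(p)-[TX,TY,0])*1000
def tcp_at(x,y,z):
    Rm=R.from_euler("z",TYAW,degrees=True).as_matrix(); return Rm@(np.array([x,y,z])/1000)+[TX,TY,0], Rtool(TYAW)
E
python3 - <<'E'
from bench import r
from h import *
c=np.load("cal.npz")
s=r.read_state()
W=np.eye(4);W[:3,:3]=R.from_quat(s["eef_rot"]).as_matrix();W[:3,3]=s["ee_pos"]
p=r.camera("wrist"); W=W@p["hand_eye"]
for nm,(u,v),K,Wc in [("top0",(365.6,157.1),c["Kt"],c["Wt"]),("scene0",(159.1,232.4),c["Ks"],c["Ws"]),("scene",(157.5,231.9),c["Ks"],c["Ws"]),("wrist",(334.1,184.0),p["intrinsics"],W)]:
    print(nm,to_tray(ray_at(u,v,K,Wc,.089)).round(1))
# keeper plate front edge in wrist i3: corners crop(397,168),(393,236) z=.074 ; knob top centre approx
for u,v in [(397,168),(393,236)]:
    print(to_tray(ray_at((u+.5)/1.5-.5+50,(v+.5)/1.5-.5+50,p["intrinsics"],W,.074)).round(1))
for a in [(105,0,125),(105,0,54)]: print(a,delta(s,*tcp_at(*a)))
im=p["image"][:,:,::-1]
cv2.imwrite("pics/k.png",cv2.resize(im[130:230,290:390],None,fx=5,fy=5,interpolation=cv2.INTER_CUBIC))
E
```

```text
top0 [84.1 -0.  89. ]
scene0 [118.3   1.1  89. ]
scene [116.   -2.4  89. ]
wrist [85.5  7.1 89. ]
[66.5 28.2 74. ]
[ 67.  -24.5  74. ]
(105, 0, 125) [ 1.0539e+02  4.7860e+01  3.0000e-02  3.0000e-02  9.0000e-02 -5.0000e-02]
(105, 0, 54) [ 1.0545e+02  1.1886e+02  6.0000e-02  3.0000e-02  9.0000e-02 -5.0000e-02]
```

View pics/k.png

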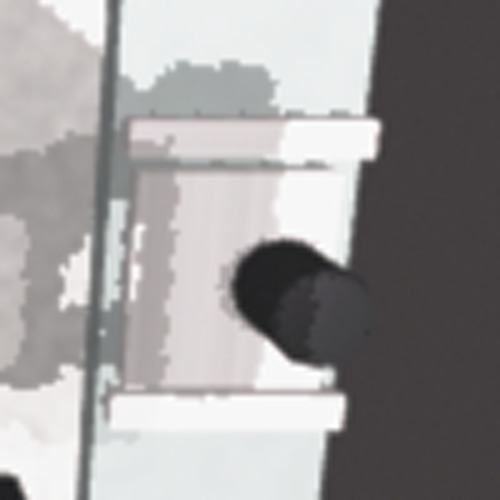

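```bash
python3 - <<'E'
from bench import r
from h import *
c=np.load("cal.npz")
s=r.read_state()
W=np.eye(4);W[:3,:3]=R.from_quat(s["eef_rot"]).as_matrix();W[:3,3]=s["ee_pos"]
p=r.camera("wrist"); W=W@p["hand_eye"]; K=p["intrinsics"]
f=lambda a,b,z:to_tray(ray_at((a+.5)/5-.5+290,(b+.5)/5-.5+130,K,W,z)).round(1)
print("top",f(333,318,.104),"base",f(282,287,.074),"plate edge",f(133,170,.074),f(126,390,.074),"tray edge",f(363,200,.064),f(330,470,.064))
# top0 crop (5x, off 310,125): knob top centre (275,117)  base (262,135)
g=lambda a,b,z,K,W,o:to_tray(ray_at((a+.5)/5-.5+o[0],(b+.5)/5-.5+o[1],K,W,z)).round(1)
print("top0",g(276,116,.104,c["Kt"],c["Wt"],(310,125)),g(265,133,.074,c["Kt"],c["Wt"],(310,125)))
print("scene0",g(236,330,.104,c["Ks"],c["Ws"],(110,160)),g(246,354,.074,c["Ks"],c["Ws"],(110,160)))
E
```

```text
top [104.4   1.4 104. ] base [104.   -0.4  74. ] plate edge [68.6 26.2 74. ] [ 70.6 -25.1  74. ] tray edge [124.   17.4  64. ] [124.  -49.3  64. ]
top0 [102.3   1.7 104. ] [101.5  -0.2  74. ]
scene0 [108.6  -0.3 104. ] [102.4  -0.4  74. ]
```

Emit:
{"method": "arm_command", "body": {
  "deltas": [0.015, 0, 0, 0, 0, 0, 0.045, 0, 0, 0, 0, 0, 0.075, 0.005, 0, 0, 0, 0, 0.095, 0.02, 0, 0, 0, 0, 0.104, 0.04, 0, 0, 0, 0, 0.104, 0.048, 0, 0, 0, 0, 0.104, 0.048, 0, 0, 0, 0],
  "hand": 0.55
}}

```text
time: 21.95
ee_pos: [0.5908, -0.2054, 0.125]
eef_rot: [0.704, 0.067, -0.068, -0.704]
ft_force: [0.5, 0.0, -0.4]
width: 0.0482
```

```bash
python3 - <<'E'
from bench import r
from h import *
s=view("wrist",r,"m3",(80,340,50,450),1.5,False)
s=r.read_state();print(s["time"],s["ee_pos"],s["ft_force"],s["width"])
print(delta(s,*tcp_at(103.5,0,54)))
E
```

```text
22.0 [ 0.5912451  -0.20557636  0.12578613] [-0.39013444 -0.54462964  0.26640518] 0.0473611238396197
[ 1.900e-01  7.179e+01  6.100e-01  4.000e-02  4.000e-02 -0.000e+00]
```

View pics/m3.png

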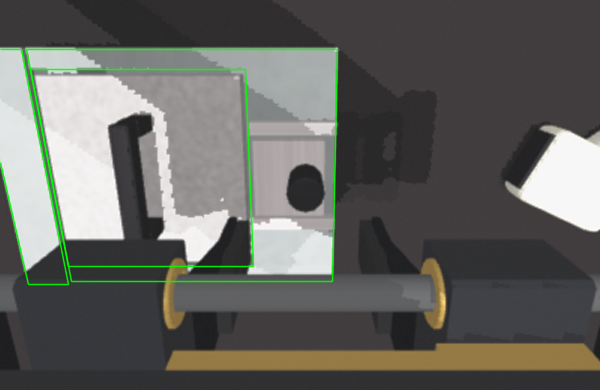

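Knob centre (306,187) lies midway between the fingers (248, 365). Descend.

Emit:
{"method": "arm_command", "body": {
  "deltas": [0, 0.02, 0, 0, 0, 0, 0, 0.04, 0, 0, 0, 0, 0, 0.055, 0, 0, 0, 0, 0, 0.065, 0, 0, 0, 0, 0, 0.07, 0, 0, 0, 0, 0, 0.0715, 0, 0, 0, 0]
}}

```text
time: 22.75
ee_pos: [0.5919, -0.2052, 0.054]
eef_rot: [0.704, 0.068, -0.068, -0.704]
ft_force: [0.4, 0.0, -0.1]
width: 0.0478
```

```bash
python3 - <<'E'
from bench import r
from h import *
s=view("wrist",r,"n3",(80,340,50,450),1.5,False)
s=r.read_state();print(s["time"],s["ee_pos"],s["ft_force"],s["width"],to_tray(s["ee_pos"]))
E
```

```text
22.8 [ 0.59193932 -0.20523123  0.05407601] [-0.18770655  0.09274087 -0.43989891] 0.04786873368394823 [104.05722465  -0.34997615  54.07601387]
```

View pics/n3.png

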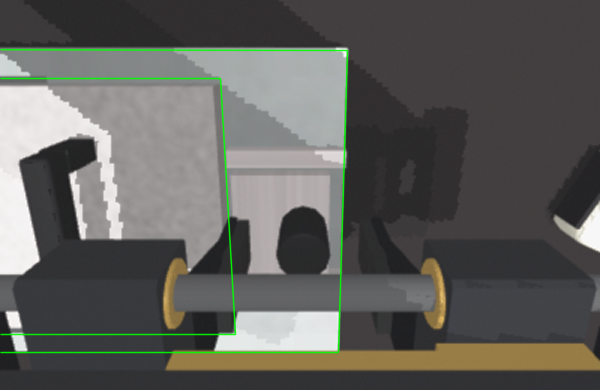

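Emit:
{"method": "arm_command", "body": {
  "deltas": [0, 0, 0, 0, 0, 0, 0, 0, 0, 0, 0, 0, 0, 0, 0, 0, 0, 0, 0, 0, 0, 0, 0, 0, 0, 0, 0, 0, 0, 0, 0, 0, 0, 0, 0, 0],
  "hand": 0,
  "grip_force": 15
}}

```text
time: 23.55
ee_pos: [0.5918, -0.2052, 0.0542]
eef_rot: [0.704, 0.068, -0.068, -0.704]
ft_force: [-2.0, 0.6, 2.6]
width: 0.0213
```

Emit:
{"method": "arm_command", "body": {
  "deltas": [-0.003, 0, 0, 0, 0, 0, -0.007, 0, 0, 0, 0, 0, -0.011, 0, 0, 0, 0, 0, -0.015, 0, 0, 0, 0, 0, -0.018, 0, 0, 0, 0, 0, -0.02, 0, 0, 0, 0, 0]
}}

```text
time: 24.3
ee_pos: [0.5721, -0.209, 0.0542]
eef_rot: [0.704, 0.068, -0.068, -0.704]
ft_force: [2.7, 0.8, 2.4]
width: 0.0214
```

```bash
python3 - <<'E'
from bench import r
from h import *
s=r.read_state();print(s["time"],s["ee_pos"],s["ft_force"],s["width"],to_tray(s["ee_pos"]))
E
```

```text
24.3 [ 0.5721145  -0.20897578  0.05418403] [2.70752955 0.79367587 2.39533145] 0.021415711551572205 [83.882019   -0.271148   54.18402503]
```

Knob gripped (21 mm) and slid 20 mm with about 3 N. Push on to the stop in small steps.

Emit:
{"method": "arm_command", "body": {
  "deltas": [-0.001, 0, 0, 0, 0, 0, -0.002, 0, 0, 0, 0, 0, -0.003, 0, 0, 0, 0, 0, -0.003, 0, 0, 0, 0, 0]
}}

```text
time: 24.8
ee_pos: [0.5709, -0.2092, 0.0542]
eef_rot: [0.704, 0.069, -0.067, -0.703]
ft_force: [9.6, 0.5, -2.3]
width: 0.0215
```

Emit:
{"method": "arm_command", "body": {
  "deltas": [-0.002, 0, 0, 0, 0, 0, -0.003, 0, 0, 0, 0, 0, -0.003, 0, 0, 0, 0, 0]
}}

```text
time: 25.18
ee_pos: [0.5708, -0.2092, 0.0544]
eef_rot: [0.705, 0.071, -0.066, -0.703]
ft_force: [21.6, -1.1, -11.8]
width: 0.0214
```

```bash
python3 - <<'E'
from bench import r
from h import *
s=view("wrist",r,"o3",(80,340,50,450),1.5,False)
s=r.read_state();print(s["time"],s["ft_force"],s["width"],to_tray(s["ee_pos"]))
E
```

```text
25.225 [ 21.57492123  -1.57605456 -11.24203474] 0.02124925377619368 [82.48167922 -0.25275279 54.39858151]
```

View pics/o3.png

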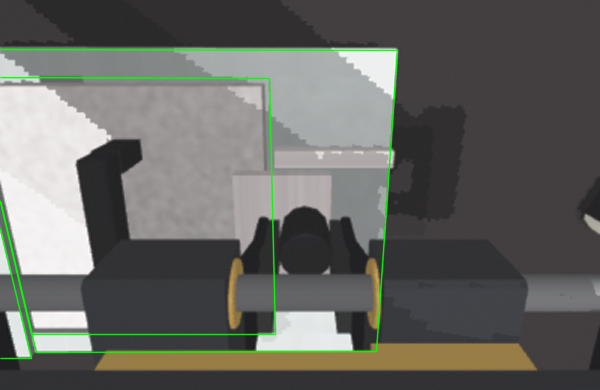

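Emit:
{"method": "arm_command", "body": {
  "deltas": [0.002, 0, 0, 0, 0, 0, 0.0035, 0, 0, 0, 0, 0, 0.0035, 0, 0, 0, 0, 0]
}}

```text
time: 25.6
ee_pos: [0.5709, -0.2092, 0.0543]
eef_rot: [0.704, 0.069, -0.067, -0.703]
ft_force: [6.0, 1.3, 0.6]
width: 0.0214
```

Emit:
{"method": "arm_command", "body": {
  "deltas": [0, 0, 0, 0, 0, 0, 0, 0, 0, 0, 0, 0, 0, 0, 0, 0, 0, 0, 0, 0, 0, 0, 0, 0, 0, -0.005, 0, 0, 0, 0, 0, -0.02, 0, 0, 0, 0, 0, -0.045, 0, 0, 0, 0, 0, -0.08, 0, 0, 0, 0],
  "hand": 0.5
}}

```text
time: 26.6
ee_pos: [0.5694, -0.2093, 0.1354]
eef_rot: [0.704, 0.068, -0.068, -0.704]
ft_force: [1.7, -0.8, 0.7]
width: 0.0435
```

Emit:
{"method": "arm_command", "body": {
  "deltas": [-0.01, -0.03, 0, 0, 0, 0, -0.04, -0.05, 0, 0, 0, 0, -0.07, -0.06, 0, 0, 0, 0, -0.1, -0.06, 0, 0, 0, 0, -0.12, -0.06, 0, 0, 0, 0, -0.12, -0.06, 0, 0, 0, 0]
}}

```text
time: 27.35
ee_pos: [0.4513, -0.2329, 0.1953]
eef_rot: [0.704, 0.068, -0.066, -0.704]
ft_force: [0.4, 1.0, -1.0]
width: 0.0439
```

```bash
python3 - <<'E'
from bench import r
from h import *
s=view("wrist",r,"q3",(30,340,50,450),1.5,False)
s=view("scene",r,"q1",(110,270,80,240),3.7,False)
s=view("top",r,"q2",(0,384,0,512),1.5,False)
s=r.read_state();print(s["time"],s["ft_force"],s["width"],to_tray(s["ee_pos"]))
E
```

```text
27.5 [-0.13620866 -0.05781005 -0.29549731] 0.04365468384180706 [-37.58247627  -0.20709767 194.52720741]
```

View pics/q3.png

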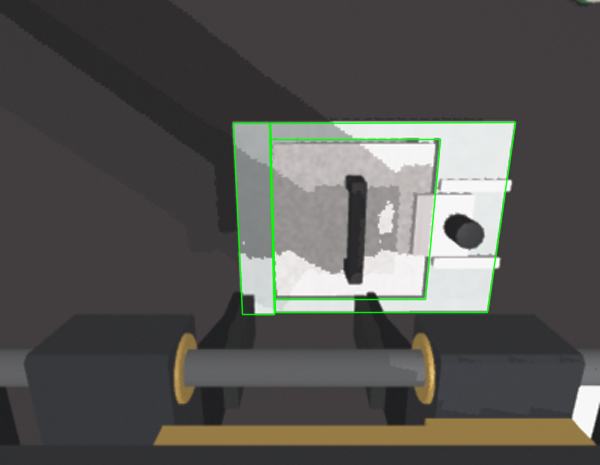

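View pics/q1.png

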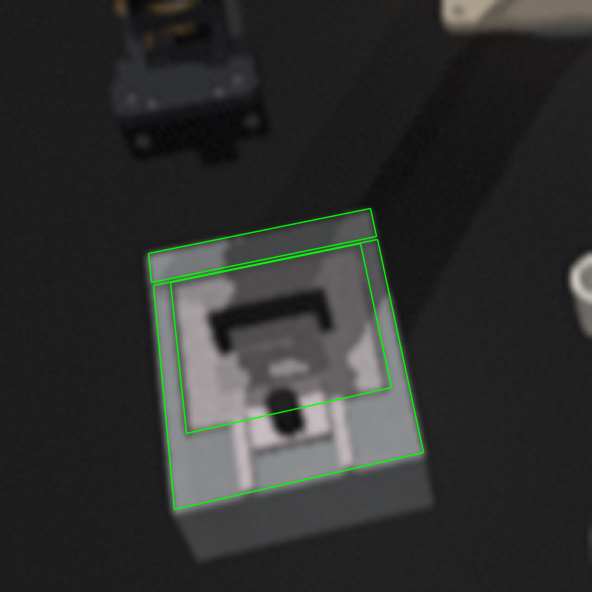

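View pics/q2_raw.png

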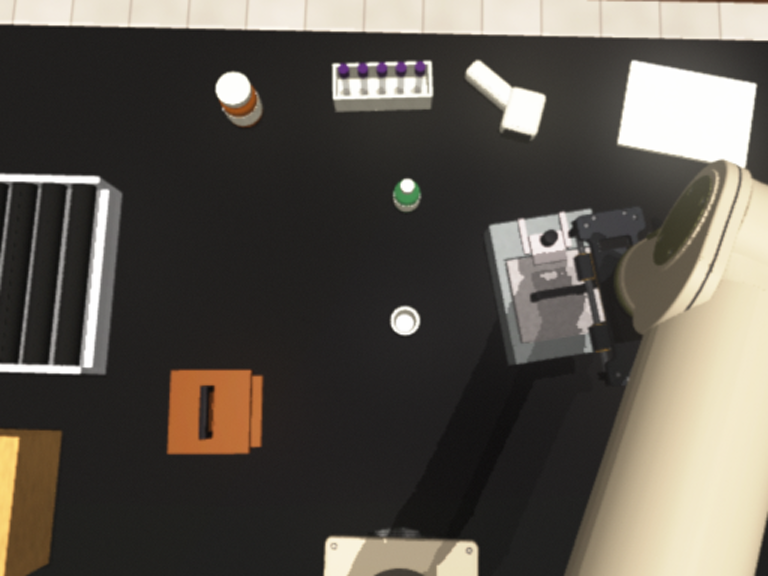

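```bash
python3 -c "
from bench import r
print(r.close_job())"
```

```text
the job is handed in; nothing more can be done
None
```

I fitted the grey cover in the tray and slid the keeper over its edge, then handed the job in at about 27.5 s of the 58 s allowed. No verdict was reported.

**What I did:**
- I gripped the cover by its bar handle and carried it over the bench objects.
- I tilted it 18° and put the tongue about 7 mm into the groove. I then lowered the other edge gradually while still holding it, until it was flat.
- After letting go of the cover, I gripped the keeper's knob, slid it about 21 mm to its stop, and let go.

**Last checks:**
- **Cover:** by the arm's readings, its underside was at 47.9 mm at the tongue end and 48.1 mm at the far edge just before release (48 expected). Its weight had gone onto the tray.
- **Keeper:** it stopped at about 82.5 mm in the tray's frame (82 expected) and did not move when I pushed to about 22 N. The wrist picture shows its plate over the cover's edge.
- **Clearance:** the gripper is clear of everything and reads no load. In the last top picture the brown look-alike and the other bench objects in view are where they started.

**What failed or disagreed:**
- **Missed grasps:** my first two tries closed above the handle and on nothing. The fingertips turned out to be about 28–32 mm behind the stated TCP. I measured this from the wrist picture and corrected for it. The cover did not move.
- **Knob detections:** the network's positions for the knob differed by up to 30 mm between cameras, so I measured it by hand from the pictures.
- **Tray position:** the two cameras differed by about 4 mm along x. I used the combined fit, which matched the wrist view to within about 2 mm.

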